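Swap two miniature towers on a film set base and lock them down

TASK

On the model-film set base, swap the square tower and the round tower: each goes where the other stood, on its foot with the foot's back edge slid under the raised steel strap until it is snug and square against the wooden back stop, taking care not to ram the stop. Use the cork mat to park one if you like. With both snug, knock the strap's pin fully down with the wooden mallet so that the strap lies on both feet, then stand the mallet on its head on the bench clear of the base and leave the other things undisturbed.

Things in the scene. Friction and masses are not known exactly. Their poses are not given: they have to be found in the camera images.
- stage: Set base: plywood board 200 (x) x 360 (y) x 20 mm, fixed. Origin at the centre of its underside, top at z = 20 mm. Its x points away from the robot to the back stop, a wooden bar 320 mm long along y, 26 mm high above the board, front face at x = 60 mm. The tower places are at y = +95 and -95 mm.
- place_left (a point): Place on the robot's left of the base (+y): the point at the foot of the back stop's front face, on the board's top, where the middle of a tower foot's back edge belongs. Axes as the base.
- place_right (a point): The same for the place on the robot's right (-y).
- square_tower: Miniature plaster tower: square shaft 46 x 46 mm, z = 12 to 98 mm, four merlons to 111 mm, on a plywood foot 100 (x) x 80 (y) x 12 mm; 0.35 kg. Origin at the centre of the foot's underside; the shaft's axis is at x = -18 mm, its sides square to the foot. x points to the foot's bare back half, which goes under the strap.
- square_tower_heel (a point): Middle of the bottom back edge of the square tower's foot (x = +50 mm).
- round_tower: Miniature plaster tower: round shaft of 46 mm diameter, z = 12 to 92 mm, conical roof (eaves 52 mm wide at 92 mm, top 118 mm), on a like foot 100 (x) x 80 (y) x 12 mm; 0.35 kg. Origin at the centre of the foot's underside; the shaft's axis is at x = -18 mm. x points to the foot's bare back half, which goes under the strap.
- round_tower_heel (a point): Middle of the bottom back edge of the round tower's foot (x = +50 mm).
- clamp (a joint): Sprung strap: travel down, m. 0 raised, 0.022 lying on the feet, hard stop 0.023. Moves under 10 to 12 N and stays where left. Steel bar 25 (x) x 260 (y) x 8 mm, spanning x = 32 to 57 mm of the base, just before the back stop; underside 34 mm above the board when raised: a 12 mm foot slides under it from the robot's side, but cannot be set down or lifted straight through it.
- pin_top (a point): Top centre of the strap's pin head (32 mm diameter), midway between the two places; 30 mm above the strap's underside. It moves with the strap.
- mallet: Round wooden carver's mallet standing on its head, handle up, 185 mm high, 0.35 kg. Head 56 mm wide at the flat bottom, 68 mm at 80 mm height, ending at 96 mm; handle about 28 mm in diameter from 100 to 185 mm. Origin at the centre of the flat bottom of the head, z along the handle.
- mat: Empty cork mat 140 x 140 x 4 mm fixed on the bench, origin at the centre of its underside. It lies on one side of the base, the mallet on the other.
- pot: Bystander: small steel cup, 34 mm wide, 30 mm high, standing on the base between the places, in front of the strap.
- jar: Bystander: glass jar 68 mm wide, 85 mm high, behind the base.
- mug: Bystander: white mug 80 mm wide, 90 mm high, behind the base.
- glue: Bystander: white glue bottle 56 mm wide, 150 mm high, behind the base to the right.
- driver: Bystander: screwdriver 200 mm long, lying far to the right.
- tape: Bystander: roll of paper tape 100 mm wide, 48 mm high, lying flat far to the left.
There are look-alikes about, which are no part of the job. What is shaped like the round_tower but purple is not meant. Leave any red look-alike of the square_tower alone.

How it is judged:
On the way, in this order (a step that is already met when the one before it is completed fails the run):
1. the towers stand swapped, snug against the back stop, with the strap still up (((x of square_tower_heel in the frame of place_left between -0.003 and 0.003 m and y of square_tower_heel in the frame of place_left between -0.012 and 0.012 m and z of square_tower_heel in the frame of place_left below 0.003 m and angle between the x axis of each of square_tower, round_tower and the x axis of stage, either way round below 0.07 rad and x of round_tower_heel in the frame of place_right between -0.003 and 0.003 m and y of round_tower_heel in the frame of place_right between -0.012 and 0.012 m and z of round_tower_heel in the frame of place_right below 0.003 m) or (x of square_tower_heel in the frame of place_right between -0.003 and 0.003 m and y of square_tower_heel in the frame of place_right between -0.012 and 0.012 m and z of square_tower_heel in the frame of place_right below 0.003 m and angle between the x axis of each of square_tower, round_tower and the x axis of stage, either way round below 0.07 rad and x of round_tower_heel in the frame of place_left between -0.003 and 0.003 m and y of round_tower_heel in the frame of place_left between -0.012 and 0.012 m and z of round_tower_heel in the frame of place_left below 0.003 m)) and distance of each of square_tower, round_tower from where it was at the start of the episode above 0.12 m and value of joint clamp below 0.008 m), for 0.2 s.
2. the pin is driven home with the mallet on it (value of joint clamp above 0.0195 m and distance between mallet and pin_top below 0.035 m).
At the end, for the whole second after the job is handed in: Towers swapped: each foot's back edge within 3 mm of the stop, 12 mm sideways of the place, flat within 3 mm, square within 0.07 rad, moved over 120 mm; strap joint above 0.0195; mallet standing on the bench (within 0.1 rad); all at rest (((x of square_tower_heel in the frame of place_left between -0.003 and 0.003 m and y of square_tower_heel in the frame of place_left between -0.012 and 0.012 m and z of square_tower_heel in the frame of place_left below 0.003 m and angle between the x axis of each of square_tower, round_tower and the x axis of stage, either way round below 0.07 rad and x of round_tower_heel in the frame of place_right between -0.003 and 0.003 m and y of round_tower_heel in the frame of place_right between -0.012 and 0.012 m and z of round_tower_heel in the frame of place_right below 0.003 m) or (x of square_tower_heel in the frame of place_right between -0.003 and 0.003 m and y of square_tower_heel in the frame of place_right between -0.012 and 0.012 m and z of square_tower_heel in the frame of place_right below 0.003 m and angle between the x axis of each of square_tower, round_tower and the x axis of stage, either way round below 0.07 rad and x of round_tower_heel in the frame of place_left between -0.003 and 0.003 m and y of round_tower_heel in the frame of place_left between -0.012 and 0.012 m and z of round_tower_heel in the frame of place_left below 0.003 m)) and distance of each of square_tower, round_tower from where it was at the start of the episode above 0.12 m and value of joint clamp above 0.0195 m and linear speed of each of square_tower, round_tower, mallet below 0.02 m/s and height (world z) of mallet below 0.008 m and angle between mallet's own z axis and vertical below 0.1 rad); the robot touches nothing.
It fails at once if another thing is moved more than 30 mm (distance of any of pot, jar, mug, driver, tape, glue from where it was at the start of the episode above 0.03 m).
It fails at once if a tower is tipped more than 0.5 rad (angle between any of square_tower, round_tower's own z axis and vertical above 0.5 rad).
It fails at once if a tower is rammed or pressed into the base with more than 120 N while the strap is up (value of joint clamp below 0.008 m and contact force between any of square_tower, round_tower and stage above 120 N).
It also fails if it takes over 72 s, if anything falls off the work surface, if the arm or the gripper's body presses on something with over 40 N, if the wrist force passes 120 N, or if a joint passes its speed limit or range.

ROBOT

A 6-joint arm with a two-finger parallel gripper is mounted at the origin on the work surface. World frame = base frame: x ahead of the robot, y to its left, z up, the work surface at z = 0. Lengths are in m, angles in rad, forces in N, time in s.
With the tool pointing down it reaches from about 0.2 to 0.875 m from the base axis. Payload 3.4 kg.
Tool frame: the origin (TCP) lies on the front face of the gripper's body, between the roots of the fingers; the fingertips stand 97 mm ahead of it and the grasp point (between the pads) lies 78 mm ahead of it; z points along the fingers, y is the direction in which the jaws open and shut (so a half turn about z gives the same grasp; the last joint's range is limited). The gripper opens to 94 mm and grips with 3 to 60 N. Pads are 16 mm wide; open, the fingers measure 119 mm over their backs; the gripper's body (75 mm by 177 mm) begins 78 mm behind the grasp point.
Start: joints at [-1.294, 0.276, 1.505, -0, 1.361, -0.121], TCP at [0.223, -0.53, 0.303] pointing down, gripper open.
Joint ranges: [-2.89, 2.89], [-0.75, 2.08], [0.22, 2.7], [-1.18, 4.32], [0.11, 2.71], [-2.7, 2.7]. Speed limits (rad/s): [2.57, 2.57, 3.14, 3.14, 3.14, 3.14].

INTERFACE

Orientations are given as a unit quaternion [w, x, y, z].
In Python, from workcell import readout, read_camera, workorder gives the robot as it stands.
- The arm moves only by the shell command python3 -m creep 'ROWS' [FORCE]. ROWS is JSON, a list of rows, each an object with "gripper": the opening, from 0 (shut) to 1 (fully open); "delta_pos": the shift along the tool's x, y, z in m, a list of three; "twist": the turn about the tool's z in degrees. A call has 1 to 5 rows; each row is the pose to reach, as a shift and turn from the pose commanded when the call began, along the tool's axes at that moment; what a row does not reach only later rows make up. A row lasts 1/10 s, in which the tool goes at most 50 mm and 8.59 degrees, less where a joint would pass 70% of its speed; a pose out of reach is approached as far as the arm can. A call with a gripper value outside its range is refused whole. The fingers move at their own pace and stop on an object; FORCE is the grip in N (left out, the last holds). Time passes only in rows, so rows that repeat a pose let the fingers close. It gives the time, the measured TCP pose, the force and the opening at its end, in the units of the state.
- readout.get_obs(): the state, without advancing time (a new reading comes with each control period).
- read_camera(name): name is "side" or "top"; returns a dict with "image" (384x512x3 uint8, red, green, blue), "K" (3x3 intrinsics, pixels), "k1" (the pictures are not rectified: a ray, as slopes to the right and down, at radius r is drawn at 1 + k1 r^2 times it, then the intrinsics apply), "rvec" (rotation vector, rad) and "tvec" (3), from world to camera coordinates, as OpenCV has them. Camera axes: x right, y down, z forward; pixel columns grow to the right and rows downward; lengths in m; the calibration is good to about 2 mm. A picture is of the moment at which its call begins. There is no depth.
- workorder.finish_job(): hands the job in, once; it reports no verdict.
The state is a dict: "clock": time; "joint_positions": joint angles; "qvel": joint speeds; "effort": joint torques, N m; "tcp_pos": TCP position; "eef_rot": TCP orientation; "force": force on the tool from outside, world axes, zero at the start; "wrist_torque": the same for the moment, N m; "width": finger opening in m.
Only numpy, scipy, OpenCV 4.12 (cv2) and the standard library are available. Lean on these libraries where they do the work, as an engineer would, in place of code of your own. Each camera call takes 0.05 s, during which the arm holds its last target. There are 200 camera calls.

## Working session

There is one attempt and no reset: what is moved stays moved. The work goes in short steps, Python scripts to look and compute and a shell command to move; the robot and the scene stay as the last step left them, time stands still between calls to the robot, and variables do not carry over. Pictures are saved under pics/ and viewed, about 8 in all and at most 12, crops included, and the job is handed in when it is done.

```bash
ls; mkdir -p pics
python3 - <<'E'
from workcell import readout, read_camera, workorder
import cv2,numpy as np,pickle
o=readout.get_obs();print({k:np.round(v,4) for k,v in o.items()})
d={}
for n in("top","side"):
    c=read_camera(n);d[n]=c
    cv2.imwrite(f"pics/{n}0.png",cv2.resize(c["image"][:,:,::-1],(800,600),interpolation=cv2.INTER_CUBIC))
    print(n,c["K"],c["k1"],c["rvec"],c["tvec"])
pickle.dump(d,open("d0.pkl","wb"))
E
```

```text
pics
{'clock': np.float64(0.0), 'joint_positions': array([-1.294 ,  0.2766,  1.5061, -0.    ,  1.3607, -0.121 ]), 'qvel': array([-0.0005,  0.0001, -0.0007,  0.001 ,  0.0009, -0.0004]), 'effort': array([-1.00000e-03, -4.04582e+01, -2.37230e+01,  7.00000e-02,
        3.46000e-02, -1.00000e-04]), 'tcp_pos': array([ 0.2227, -0.5298,  0.3018]), 'eef_rot': array([-9.000e-04,  9.803e-01,  1.976e-01, -1.000e-04]), 'force': array([ 0.0592, -1.2029,  0.2101]), 'wrist_torque': array([ 0.0015,  0.0232, -0.0306]), 'width': np.float64(0.0942)}
top [[479.13787478   0.         262.67425207]
 [  0.         479.13787478 190.37691095]
 [  0.           0.           1.        ]] -0.028787717724545307 [ 2.14647856 -2.17987     0.14874139] [0.01523406 0.59092743 1.48440495]
side [[348.39241088   0.         259.45204489]
 [  0.         348.39241088 194.48628361]
 [  0.           0.           1.        ]] -0.06864349776204343 [ 1.05682282 -2.51831527  0.94064163] [0.42159422 0.34010064 1.14907765]
```

View pics/top0.png

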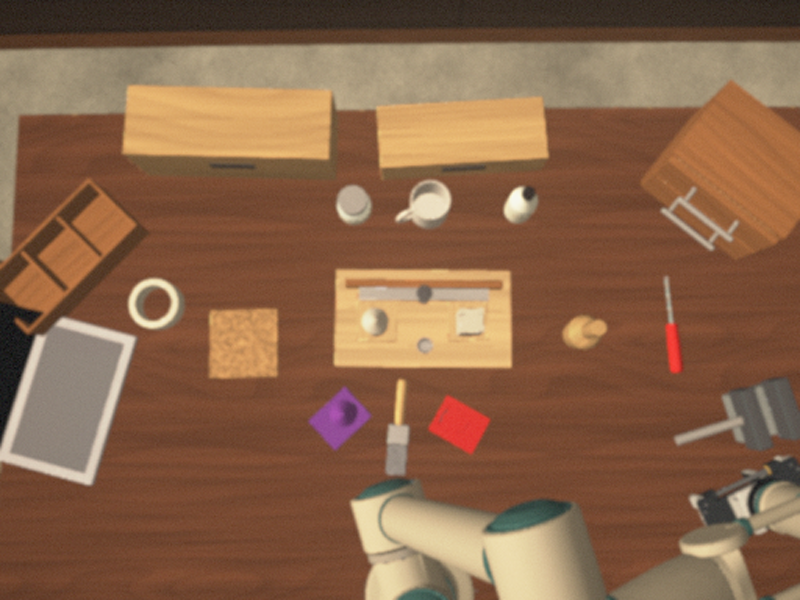

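View pics/side0.png

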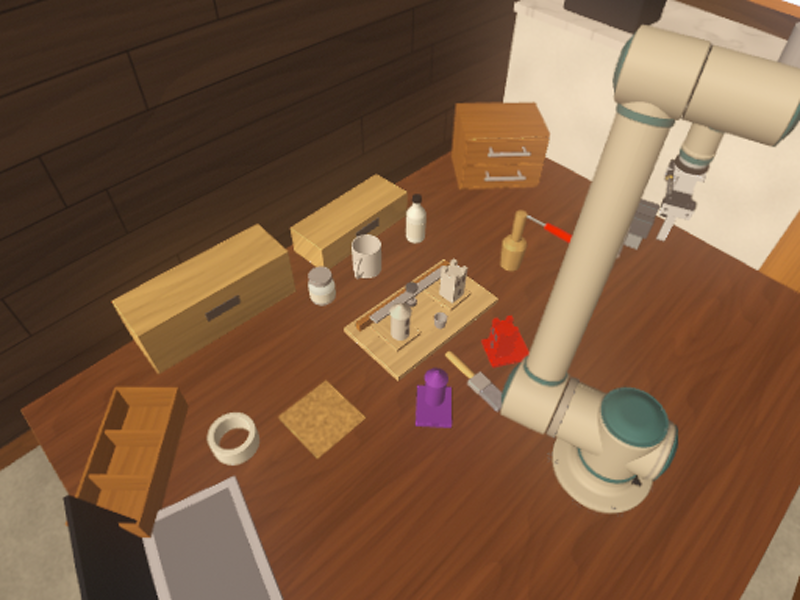

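The top view shows, in 800x600 pixels, the round tower at (373,320), the square tower at (470,320), the pin at (425,293) and the pot at (425,345). The mat is at (243,343) and the mallet at (582,332). The side view agrees. Next I'll measure from crops.

```bash
cat > h.py <<'E'
import numpy as np,cv2,pickle
def cen(c):
    R=cv2.Rodrigues(np.array(c["rvec"],float))[0]; return R,-R.T@np.array(c["tvec"],float)
def ray(c,uv):
    uv=np.atleast_2d(np.array(uv,float)); K=c["K"]
    q=np.c_[(uv[:,0]-K[0,2])/K[0,0],(uv[:,1]-K[1,2])/K[1,1]]; s=q.copy()
    for _ in range(20): s=q/(1+c["k1"]*(s**2).sum(1,keepdims=True))
    R,o=cen(c); d=np.c_[s,np.ones(len(s))]@R
    return o,d/np.linalg.norm(d,axis=1,keepdims=True)
def plane(c,uv,z):
    o,d=ray(c,uv); return o+d*((z-o[2])/d[:,2])[:,None]
def proj(c,P):
    R,_=cen(c); X=np.atleast_2d(P)@R.T+np.array(c["tvec"]); s=X[:,:2]/X[:,2:]
    s=s*(1+c["k1"]*(s**2).sum(1,keepdims=True)); return s@np.diag([c["K"][0,0],c["K"][1,1]])+[c["K"][0,2],c["K"][1,2]]
def tri(c1,a,c2,b):
    o1,d1=ray(c1,a);o2,d2=ray(c2,b);d1=d1[0];d2=d2[0]
    t=np.linalg.lstsq(np.c_[d1,-d2],o2-o1,rcond=None)[0]
    p,q=o1+t[0]*d1,o2+t[1]*d2; return (p+q)/2,np.linalg.norm(p-q)
E
python3 - <<'E'
from h import *
d=pickle.load(open("d0.pkl","rb"))
T=d["top"];S=d["side"]
a=T["image"][165:245,205:400];cv2.imwrite("pics/tc.png",cv2.resize(a[:,:,::-1],None,fx=4,fy=4,interpolation=cv2.INTER_CUBIC))
b=S["image"][130:250,195:345];cv2.imwrite("pics/sc.png",cv2.resize(b[:,:,::-1],None,fx=5,fy=5,interpolation=cv2.INTER_CUBIC))
hsv=cv2.cvtColor(T["image"],cv2.COLOR_RGB2HSV)
for p in[(218,180),(218,230),(270,225),(300,180),(150,220),(373,212),(180,150),(300,205),(239,205),(271,188),(250,188)]: print(p,hsv[p[1],p[0]],T["image"][p[1],p[0]])
print(cen(T)[1],cen(S)[1])
E
```

```text
(218, 180) [ 18 121 227] [227 182 119]
(218, 230) [ 17 118 230] [230 185 124]
(270, 225) [ 16  81 193] [193 165 132]
(300, 180) [ 13 148 181] [181 122  76]
(150, 220) [ 16 140 216] [216 160  97]
(373, 212) [ 16 137 203] [203 152  94]
(180, 150) [ 10 151 120] [120  73  49]
(300, 205) [ 21  58 232] [232 216 179]
(239, 205) [ 22  58 227] [227 213 175]
(271, 188) [ 14  47 114] [114 103  93]
(250, 188) [ 15  51 195] [195 176 156]
[0.40260775 0.02728917 1.5459779 ] [-0.03739754  0.65635331  1.08701028]
```

View pics/tc.png

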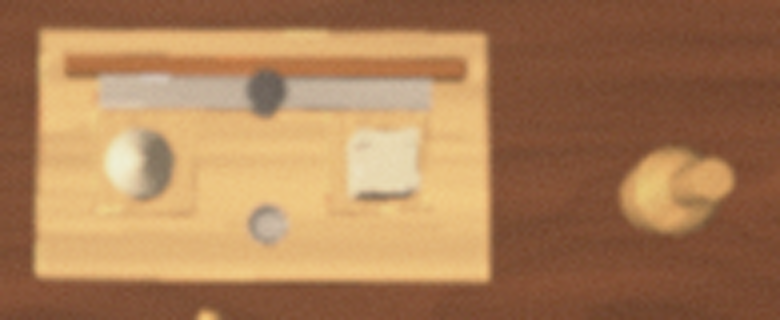

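View pics/sc.png

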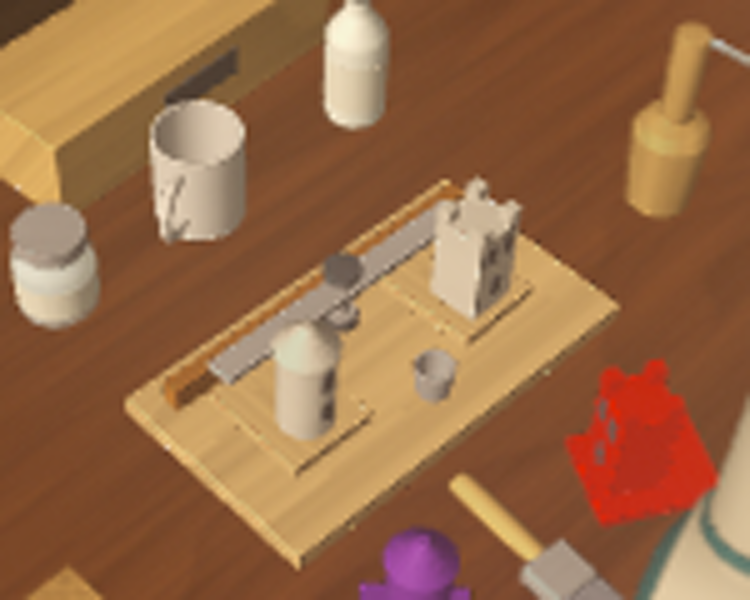

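The crops show the strap, pin, stop and both towers clearly. In the top crop the square's roof is centred near (384,162), the round roof at (139,163) and the mallet handle tip at (713,177). Now I'll measure in world coordinates.

```bash
cat > meas.py <<'E'
from h import *
def blob(m,x0,y0,x1,y1):
    k=np.zeros_like(m);k[y0:y1,x0:x1]=m[y0:y1,x0:x1]
    cs,_=cv2.findContours(k,cv2.RETR_EXTERNAL,cv2.CHAIN_APPROX_NONE)
    return max(cs,key=cv2.contourArea)
def edges(c,ct,z):
    P=plane(c,ct[:,0,:],z)[:,:2].astype(np.float32)
    return cv2.minAreaRect(P),P
E
python3 - <<'E'
from meas import *
d=pickle.load(open("d0.pkl","rb"));T=d["top"];S=d["side"]
hsv=cv2.cvtColor(cv2.resize(T["image"],None,fx=4,fy=4,interpolation=cv2.INTER_CUBIC),cv2.COLOR_RGB2HSV)
# upsampled pixel -> original: (u+.5)/4-.5
def B(m,x0,y0,x1,y1,z,name):
    ct=blob(cv2.morphologyEx(m.astype(np.uint8)*255,cv2.MORPH_OPEN,np.ones((5,5))),x0*4,y0*4,x1*4,y1*4).astype(float)
    ct=(ct+.5)/4-.5
    r,P=edges(T,ct,z);print(name,np.round(r[0],4),np.round(r[1],4),round(r[2],2),"bbox",P.min(0).round(4),P.max(0).round(4));return P,ct
h,s,v=[hsv[:,:,i].astype(int) for i in range(3)]
P,ct=B(v>160,205,165,335,245,.02,"board")
# board edges line fits
c=P.mean(0)
lo,hi=P.min(0),P.max(0)
for n,m in(("back",P[:,0]>hi[0]-.012),("front",P[:,0]<lo[0]+.012),("left",P[:,1]>hi[1]-.012),("right",P[:,1]<lo[1]+.012)):
    Q=P[m]; i=1 if n in("back","front") else 0
    Q=Q[(Q[:,i]>lo[i]+.03)&(Q[:,i]<hi[i]-.03)]
    f=np.polyfit(Q[:,i],Q[:,1-i],1);print(n,"slope",f[0].round(4),"at mid",np.polyval(f,(lo[i]+hi[i])/2).round(4))
w=(s<92)&(v>110)
B(w,288,192,316,217,.131,"square top")
B(w,230,194,250,217,.112,"round eaves")
B(w&(v>100),228,183,315,192,.062,"strap")
B((v<135)&(s<110),264,180,278,196,.084,"pin")
B((s<105)&(v<215)&(s>0),265,214,279,229,.05,"pot")
B((v>130),133,195,180,245,.004,"mat")
B((v>150)&(s>80),358,195,392,228,.096,"mallet all")
for nm,p,z in(("handle",(713,177),.185),("roundapex",(139,163),.138)):
    u=np.array([(p[0]+.5)/4-.5+205,(p[1]+.5)/4-.5+165]);print(nm,plane(T,u,z).round(4))
for nm,pt,ps,zz in(("handle",(713,177),(693,33),.185),("pin",(266,92),(343,268),.084),("apex",(139,163),(307,325),.138)):
    u=np.array(pt)/4+[205,165]-.4;q=np.array(ps)/5+[195,130]-.4;print(nm,"tri",*tri(T,u,S,q))
E
```

```text
board [ 0.5517 -0.0181] [0.365  0.2047] 88.85 bbox [ 0.4461 -0.2011] [0.6563 0.166 ]
back slope 0.0198 at mid 0.6528
front slope 0.0204 at mid 0.4501
left slope -0.0301 at mid 0.1633
right slope -0.0161 at mid -0.1997
square top [ 0.5335 -0.1036] [0.0513 0.0544] 0.93 bbox [ 0.5077 -0.131 ] [ 0.5594 -0.0767]
round eaves [0.5379 0.0786] [0.0512 0.05  ] 70.69 bbox [0.5117 0.0538] [0.563  0.1042]
strap [ 0.5978 -0.0198] [0.2602 0.0268] 89.16 bbox [ 0.5825 -0.1498] [0.6126 0.1103]
pin [ 0.5934 -0.0198] [0.0254 0.0311] 89.01 bbox [ 0.5778 -0.0326] [ 0.6089 -0.007 ]
pot [ 0.4935 -0.0189] [0.032 0.032] 89.1 bbox [ 0.4774 -0.0349] [ 0.5095 -0.0029]
mat [0.5068 0.3509] [0.1511 0.1489] 0.94 bbox [0.4316 0.2767] [0.582  0.4265]
mallet all [ 0.5146 -0.3285] [0.0646 0.0851] 41.97 bbox [ 0.48   -0.3749] [ 0.5442 -0.286 ]
handle [[ 0.5142 -0.3351  0.185 ]]
roundapex [[0.5349 0.077  0.138 ]]
handle tri [ 0.51547659 -0.33578499  0.17995909] 0.00200092612478829
pin tri [ 0.59575165 -0.01865793  0.07530212] 0.003006594373478245
apex tri [0.53698282 0.07848677 0.13445188] 0.004280131996481193
```

```bash
cat > go.py <<'E'
import sys,numpy as np
from workcell import readout
from scipy.spatial.transform import Rotation as Ro
o=readout.get_obs();q=o["eef_rot"];R=Ro.from_quat([q[1],q[2],q[3],q[0]]).as_matrix()
yaw=np.degrees(np.arctan2(R[1,0],R[0,0]));p=np.array(o["tcp_pos"])
print("t",round(float(o["clock"]),2),"p",p.round(4),"yaw",yaw.round(2),"F",np.round(o["force"],1),"w",round(float(o["width"]),4),"tilt",np.degrees(np.arccos(-R[2,2])).round(2))
for a in sys.argv[1:]:
    t=np.array(eval(a));print(a,"d",(R.T@(t[:3]-p)).round(4),"twist",round(yaw-(t[3] if len(t)>3 else -1.2),2))
E
python3 go.py "(.537,.078,.30)"
```

```text
t 0.1 p [ 0.2227 -0.5298  0.3019] yaw 22.79 F [ 0.1 -1.  -0.3] w 0.0943 tilt 0.09
(.537,.078,.30) d [ 0.5253 -0.4385  0.0027] twist 23.99
```

```bash
python3 -m creep '[{"gripper":1,"delta_pos":[0.525,-0.438,0],"twist":24},{"gripper":1,"delta_pos":[0.525,-0.438,0],"twist":24},{"gripper":1,"delta_pos":[0.525,-0.438,0],"twist":24},{"gripper":1,"delta_pos":[0.525,-0.438,0],"twist":24},{"gripper":1,"delta_pos":[0.525,-0.438,0],"twist":24}]' 20; python3 go.py "(.537,.078,.30)"
```

```text
clock: 0.6
tcp_pos: [0.3378, -0.3065, 0.3024]
eef_rot: [-0.0, 1.0, -0.011, -0.0]
force: [0.9, 0.5, 0.9]
width: 0.0938
t 0.6 p [ 0.3378 -0.3065  0.3024] yaw -1.26 F [0.9 0.5 0.9] w 0.0938 tilt 0.03
(.537,.078,.30) d [ 0.1907 -0.3888  0.0026] twist -0.06
```

```bash
python3 -m creep '[{"gripper":1,"delta_pos":[0.19,-0.389,0],"twist":0},{"gripper":1,"delta_pos":[0.19,-0.389,0],"twist":0},{"gripper":1,"delta_pos":[0.19,-0.389,0],"twist":0},{"gripper":1,"delta_pos":[0.19,-0.389,0],"twist":0},{"gripper":1,"delta_pos":[0.19,-0.389,0],"twist":0}]'; python3 go.py "(.537,.078,.30)"
```

```text
clock: 1.1
tcp_pos: [0.4523, -0.0842, 0.3026]
eef_rot: [0.0, 1.0, -0.011, 0.0]
force: [0.5, -0.5, -0.2]
width: 0.0942
t 1.1 p [ 0.4523 -0.0842  0.3026] yaw -1.21 F [ 0.5 -0.5 -0.2] w 0.0942 tilt 0.01
(.537,.078,.30) d [ 0.0813 -0.1639  0.0025] twist -0.01
```

```bash
python3 -m creep '[{"gripper":1,"delta_pos":[0.081,-0.164,0],"twist":0},{"gripper":1,"delta_pos":[0.081,-0.164,0],"twist":0},{"gripper":1,"delta_pos":[0.081,-0.164,0],"twist":0},{"gripper":1,"delta_pos":[0.081,-0.164,0],"twist":0},{"gripper":1,"delta_pos":[0.081,-0.164,0],"twist":0}]'; python3 go.py "(.537,.078,.15)"
```

```text
clock: 1.6
tcp_pos: [0.5378, 0.0796, 0.3019]
eef_rot: [-0.001, 1.0, -0.008, -0.0]
force: [0.2, -0.6, 0.1]
width: 0.094
t 1.6 p [0.5378 0.0796 0.3019] yaw -0.94 F [ 0.2 -0.6  0.1] w 0.094 tilt 0.09
(.537,.078,.15) d [-0.0007  0.0019  0.1519] twist 0.26
```

```bash
python3 -m creep '[{"gripper":1,"delta_pos":[0,0.001,0.05],"twist":0},{"gripper":1,"delta_pos":[0,0.001,0.1],"twist":0},{"gripper":1,"delta_pos":[0,0.001,0.13],"twist":0},{"gripper":1,"delta_pos":[0,0.001,0.15],"twist":0},{"gripper":1,"delta_pos":[0,0.001,0.15],"twist":0}]'; python3 go.py "(.537,.078,.15)"
python3 -m creep '[{"gripper":0.3,"delta_pos":[0,0,0],"twist":0},{"gripper":0.3,"delta_pos":[0,0,0],"twist":0},{"gripper":0.3,"delta_pos":[0,0,0],"twist":0},{"gripper":0.3,"delta_pos":[0,0,0],"twist":0},{"gripper":0.3,"delta_pos":[0,0,0],"twist":0}]' 20;python3 go.py "(.537,.078,.15)"
```

```text
clock: 2.1
tcp_pos: [0.5337, 0.0741, 0.1496]
eef_rot: [0.0, 1.0, -0.011, -0.004]
force: [0.3, -0.1, 0.7]
width: 0.0939
t 2.1 p [0.5337 0.0741 0.1496] yaw -1.25 F [ 0.3 -0.1  0.7] w 0.0939 tilt 0.45
(.537,.078,.15) d [ 0.0032 -0.004  -0.0004] twist -0.05
clock: 2.6
tcp_pos: [0.5367, 0.0753, 0.1535]
eef_rot: [-0.0, 1.0, -0.011, 0.001]
force: [-1.3, 3.5, 3.3]
width: 0.0576
t 2.6 p [0.5367 0.0753 0.1535] yaw -1.22 F [-1.3  3.5  3.3] w 0.0576 tilt 0.1
(.537,.078,.15) d [ 0.0003 -0.0027  0.0035] twist -0.02
```

```bash
python3 -m creep '[{"gripper":0.3,"delta_pos":[0,0,0],"twist":0},{"gripper":0.3,"delta_pos":[0,0,0],"twist":0},{"gripper":0.3,"delta_pos":[0,0,0],"twist":0},{"gripper":0.3,"delta_pos":[0,0,0],"twist":0}]' 25;python3 go.py "(.537,.078,.15)"
python3 - <<'E'
from workcell import read_camera
import cv2,numpy as np
a=read_camera("side")["image"][110:240,195:345];b=read_camera("top")["image"][165:245,205:335]
a=cv2.resize(a,None,fx=3.6,fy=3.6,interpolation=2);b=cv2.resize(b,None,fx=2,fy=2,interpolation=2)
o=np.zeros((a.shape[0],a.shape[1]+b.shape[1],3),np.uint8);o[:,:a.shape[1]]=a;o[:b.shape[0],a.shape[1]:]=b
cv2.imwrite("pics/g1.png",o[:,:,::-1]);print(o.shape)
E
```

```text
clock: 3.0
tcp_pos: [0.5367, 0.0757, 0.1534]
eef_rot: [-0.001, 1.0, -0.011, 0.001]
force: [-0.2, 3.1, 6.2]
width: 0.05
t 3.0 p [0.5367 0.0757 0.1534] yaw -1.22 F [-0.2  3.1  6.2] w 0.05 tilt 0.1
(.537,.078,.15) d [ 0.0002 -0.0023  0.0034] twist -0.02
(468, 800, 3)
```

View pics/g1.png

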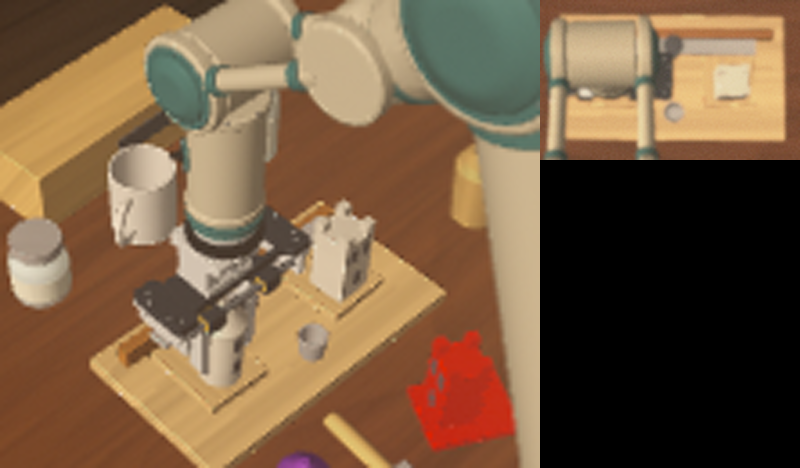

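The gripper sits over the round tower with both fingers beside the shaft (crop pixels about (200,350) and (245,340)). The foot is flat on the board and the neighbouring things look undisturbed. I'll finish closing the gripper.

```bash
python3 -m creep '[{"gripper":0.3,"delta_pos":[0,0,0],"twist":0},{"gripper":0.3,"delta_pos":[0,0,0],"twist":0},{"gripper":0.3,"delta_pos":[0,0,0],"twist":0},{"gripper":0.3,"delta_pos":[0,0,0],"twist":0}]' 25;python3 go.py "(.49,.078,.16)" "(.507,.351,.30)"
```

```text
clock: 3.5
tcp_pos: [0.5368, 0.0757, 0.1534]
eef_rot: [-0.001, 1.0, -0.011, 0.001]
force: [-1.0, 4.9, 6.6]
width: 0.05
t 3.5 p [0.5368 0.0757 0.1534] yaw -1.22 F [-1.   4.9  6.6] w 0.05 tilt 0.1
(.49,.078,.16) d [-0.0468 -0.0013 -0.0067] twist -0.02
(.507,.351,.30) d [-0.0354 -0.2748 -0.1464] twist -0.02
```

```bash
python3 -m creep '[{"gripper":0.8,"delta_pos":[0,0,0],"twist":0},{"gripper":0.8,"delta_pos":[0,0,0],"twist":0},{"gripper":0.8,"delta_pos":[0,-0.002,-0.018],"twist":0},{"gripper":0.8,"delta_pos":[0,-0.002,-0.018],"twist":0},{"gripper":0.8,"delta_pos":[0,-0.002,-0.018],"twist":0}]' 25;python3 go.py "(.537,.078,.17)"
python3 -m creep '[{"gripper":0.3,"delta_pos":[0,0,0],"twist":0},{"gripper":0.3,"delta_pos":[0,0,0],"twist":0},{"gripper":0.3,"delta_pos":[0,0,0],"twist":0},{"gripper":0.3,"delta_pos":[0,0,0],"twist":0},{"gripper":0.3,"delta_pos":[0,0,0],"twist":0}]' 25;python3 go.py "(.49,.078,.16)"
```

```text
clock: 4.0
tcp_pos: [0.5364, 0.0767, 0.1704]
eef_rot: [0.0, 1.0, -0.01, 0.0]
force: [-0.2, 0.8, -0.6]
width: 0.0749
t 4.0 p [0.5364 0.0767 0.1704] yaw -1.2 F [-0.2  0.8 -0.6] w 0.0749 tilt 0.05
(.537,.078,.17) d [ 0.0006 -0.0013  0.0004] twist 0.0
clock: 4.5
tcp_pos: [0.5362, 0.0774, 0.1704]
eef_rot: [-0.0, 1.0, -0.011, -0.0]
force: [0.1, 1.7, -0.8]
width: 0.0503
t 4.5 p [0.5362 0.0774 0.1704] yaw -1.21 F [ 0.1  1.7 -0.8] w 0.0503 tilt 0.05
(.49,.078,.16) d [-0.0462  0.0003  0.0104] twist -0.01
```

```bash
python3 -m creep '[{"gripper":0.3,"delta_pos":[0,0,0],"twist":0},{"gripper":0.3,"delta_pos":[0,0,0],"twist":0},{"gripper":0.3,"delta_pos":[0,0,-0.004],"twist":0},{"gripper":0.3,"delta_pos":[0,0,-0.006],"twist":0},{"gripper":0.3,"delta_pos":[0,0,-0.006],"twist":0}]' 30;python3 go.py "(.49,.078,.16)"
```

```text
clock: 5.0
tcp_pos: [0.5365, 0.0769, 0.1769]
eef_rot: [0.0, 1.0, -0.011, 0.0]
force: [0.9, 0.5, -3.9]
width: 0.0499
t 5.0 p [0.5365 0.0769 0.1769] yaw -1.21 F [ 0.9  0.5 -3.9] w 0.0499 tilt 0.04
(.49,.078,.16) d [-0.0466 -0.0002  0.0169] twist -0.01
```

```bash
python3 -m creep '[{"gripper":0.3,"delta_pos":[-0.03,0,0],"twist":0},{"gripper":0.3,"delta_pos":[-0.05,0,0],"twist":0},{"gripper":0.3,"delta_pos":[-0.055,0,-0.001],"twist":0},{"gripper":0.3,"delta_pos":[-0.055,0,-0.03],"twist":0},{"gripper":0.3,"delta_pos":[-0.055,0,-0.05],"twist":0}]';python3 go.py "(.507,.351,.25)"
python3 - <<'E'
from workcell import read_camera
import cv2
cv2.imwrite("pics/g2.png",cv2.resize(read_camera("side")["image"][100:260,180:360],None,fx=4,fy=4,interpolation=2)[:600,:,::-1])
E
```

```text
clock: 5.5
tcp_pos: [0.4824, 0.0781, 0.2279]
eef_rot: [0.0, 1.0, -0.011, 0.001]
force: [0.7, 0.3, -3.8]
width: 0.0501
t 5.5 p [0.4824 0.0781 0.2279] yaw -1.21 F [ 0.7  0.3 -3.8] w 0.0501 tilt 0.13
(.507,.351,.25) d [ 0.0189 -0.2733 -0.0221] twist -0.01
```

View pics/g2.png

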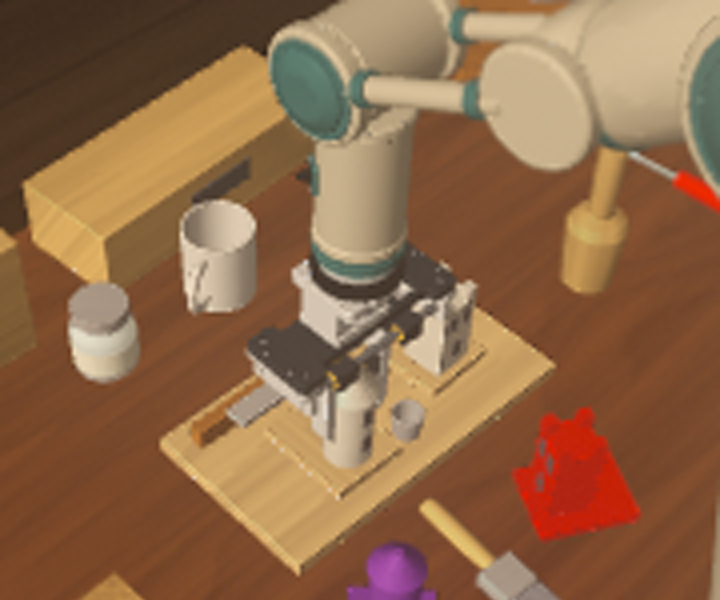

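The round tower hangs level in the grip, clear of the strap, with its foot near crop pixel (340,460). I'll carry it to the mat.

```bash
python3 -m creep '[{"gripper":0.3,"delta_pos":[0,-0.05,0],"twist":0},{"gripper":0.3,"delta_pos":[0,-0.1,0],"twist":0},{"gripper":0.3,"delta_pos":[0,-0.15,0],"twist":0},{"gripper":0.3,"delta_pos":[0,-0.2,0],"twist":0},{"gripper":0.3,"delta_pos":[0,-0.24,0],"twist":0}]'
python3 -m creep '[{"gripper":0.3,"delta_pos":[0,-0.03,0],"twist":0},{"gripper":0.3,"delta_pos":[0,-0.033,0.02],"twist":0},{"gripper":0.3,"delta_pos":[0,-0.033,0.04],"twist":0},{"gripper":0.3,"delta_pos":[0,-0.033,0.06],"twist":0},{"gripper":0.3,"delta_pos":[0,-0.033,0.065],"twist":0}]';python3 go.py "(.487,.351,.1544)"
```

```text
clock: 6.05
tcp_pos: [0.4871, 0.3212, 0.2261]
eef_rot: [-0.001, 1.0, -0.01, 0.001]
force: [0.7, 0.0, -3.6]
width: 0.0501
clock: 6.55
tcp_pos: [0.4865, 0.3508, 0.1586]
eef_rot: [0.001, 1.0, -0.01, -0.002]
force: [-1.1, -0.5, -3.6]
width: 0.0502
t 6.55 p [0.4865 0.3508 0.1586] yaw -1.19 F [-1.1 -0.5 -3.6] w 0.0502 tilt 0.25
(.487,.351,.1544) d [ 0.0005 -0.0002  0.0042] twist 0.01
```

```bash
python3 -m creep '[{"gripper":0.3,"delta_pos":[0,0,0.002],"twist":0},{"gripper":0.3,"delta_pos":[0,0,0.004],"twist":0},{"gripper":0.3,"delta_pos":[0,0,0.005],"twist":0},{"gripper":0.3,"delta_pos":[0,0,0.005],"twist":0}]';python3 go.py "(.487,.351,.1544)"
```

```text
clock: 6.95
tcp_pos: [0.4876, 0.3512, 0.1574]
eef_rot: [-0.0, 1.0, -0.011, 0.001]
force: [-0.1, -0.1, -3.8]
width: 0.0502
t 6.95 p [0.4876 0.3512 0.1574] yaw -1.22 F [-0.1 -0.1 -3.8] w 0.0502 tilt 0.08
(.487,.351,.1544) d [-0.0006  0.0002  0.003 ] twist -0.02
```

```bash
python3 -m creep '[{"gripper":0.3,"delta_pos":[0,0,0.002],"twist":0},{"gripper":0.3,"delta_pos":[0,0,0.003],"twist":0},{"gripper":0.3,"delta_pos":[0,0,0.004],"twist":0},{"gripper":0.3,"delta_pos":[0,0,0.004],"twist":0}]';python3 go.py "(.487,.351,.1544)"
```

```text
clock: 7.35
tcp_pos: [0.4869, 0.3514, 0.1541]
eef_rot: [-0.0, 1.0, -0.011, 0.0]
force: [-4.0, 0.5, 5.2]
width: 0.05
t 7.35 p [0.4869 0.3514 0.1541] yaw -1.21 F [-4.   0.5  5.2] w 0.05 tilt 0.05
(.487,.351,.1544) d [ 0.0001  0.0004 -0.0003] twist -0.01
```

```bash
python3 -m creep '[{"gripper":0.9,"delta_pos":[0,0,0],"twist":0},{"gripper":0.9,"delta_pos":[0,0,0],"twist":0},{"gripper":1,"delta_pos":[0,0,-0.02],"twist":0},{"gripper":1,"delta_pos":[0,0,-0.07],"twist":0},{"gripper":1,"delta_pos":[0,0,-0.12],"twist":0}]'
python3 go.py "(.535,-.107,.275)"
python3 - <<'E'
from meas import *
from workcell import read_camera
c=read_camera("top");pickle.dump(c,open("d1.pkl","wb"))
cv2.imwrite("pics/g3.png",cv2.resize(c["image"][150:260,120:340],None,fx=3.6,fy=3.6,interpolation=2)[:,:,::-1])
E
```

```text
clock: 7.85
tcp_pos: [0.4871, 0.3508, 0.273]
eef_rot: [0.001, 1.0, -0.011, -0.001]
force: [1.4, 0.5, 0.6]
width: 0.0865
t 7.85 p [0.4871 0.3508 0.273 ] yaw -1.22 F [1.4 0.5 0.6] w 0.0865 tilt 0.12
(.535,-.107,.275) d [ 0.0576  0.4567 -0.0015] twist -0.02
```

```bash
python3 -m creep '[{"gripper":1,"delta_pos":[0.058,0.457,0],"twist":0},{"gripper":1,"delta_pos":[0.058,0.457,0],"twist":0},{"gripper":1,"delta_pos":[0.058,0.457,0],"twist":0},{"gripper":1,"delta_pos":[0.058,0.457,0],"twist":0},{"gripper":1,"delta_pos":[0.058,0.457,0],"twist":0}]'
python3 go.py "(.535,-.107,.275)"
python3 -m creep '[{"gripper":1,"delta_pos":[0.028,0.223,0],"twist":0},{"gripper":1,"delta_pos":[0.028,0.223,0],"twist":0},{"gripper":1,"delta_pos":[0.028,0.223,0],"twist":0},{"gripper":1,"delta_pos":[0.028,0.223,0],"twist":0},{"gripper":1,"delta_pos":[0.028,0.223,0],"twist":0}]'
python3 go.py "(.535,-.107,.17)"
python3 - <<'E'
from meas import *
d=pickle.load(open("d0.pkl","rb"))["top"];c=pickle.load(open("d1.pkl","rb"))
cv2.imwrite("pics/g4.png",cv2.resize(c["image"][150:260,120:340],None,fx=3.6,fy=3.6,interpolation=2)[:,:,::-1])
E
```

```text
clock: 8.4
tcp_pos: [0.5137, 0.1006, 0.2728]
eef_rot: [0.0, 1.0, -0.01, 0.001]
force: [0.8, -1.3, -0.1]
width: 0.094
t 8.4 p [0.5137 0.1006 0.2728] yaw -1.18 F [ 0.8 -1.3 -0.1] w 0.094 tilt 0.11
(.535,-.107,.275) d [ 0.0255  0.2071 -0.0021] twist 0.02
clock: 8.9
tcp_pos: [0.5373, -0.1253, 0.2726]
eef_rot: [0.001, 1.0, -0.012, 0.001]
force: [-0.9, 0.7, 0.6]
width: 0.0938
t 8.9 p [ 0.5373 -0.1253  0.2726] yaw -1.38 F [-0.9  0.7  0.6] w 0.0938 tilt 0.17
(.535,-.107,.17) d [-0.0029 -0.0185  0.1026] twist -0.18
```

```bash
python3 -m creep '[{"gripper":1,"delta_pos":[-0.002,-0.018,0],"twist":0},{"gripper":1,"delta_pos":[-0.002,-0.018,0.02],"twist":0},{"gripper":1,"delta_pos":[-0.002,-0.018,0.06],"twist":0},{"gripper":1,"delta_pos":[-0.002,-0.018,0.1],"twist":0},{"gripper":1,"delta_pos":[-0.002,-0.018,0.102],"twist":0}]'
python3 go.py "(.535,-.107,.17)"
python3 -m creep '[{"gripper":0.3,"delta_pos":[0,0,0],"twist":0},{"gripper":0.3,"delta_pos":[0,0,0],"twist":0},{"gripper":0.3,"delta_pos":[0,0,0],"twist":0},{"gripper":0.3,"delta_pos":[0,0,0],"twist":0},{"gripper":0.3,"delta_pos":[0,0,0],"twist":0}]' 25;python3 go.py
```

```text
clock: 9.4
tcp_pos: [0.5321, -0.1022, 0.1663]
eef_rot: [-0.001, 1.0, -0.011, -0.005]
force: [-0.9, 0.8, 1.2]
width: 0.0939
t 9.4 p [ 0.5321 -0.1022  0.1663] yaw -1.21 F [-0.9  0.8  1.2] w 0.0939 tilt 0.55
(.535,-.107,.17) d [ 0.0029  0.0047 -0.0038] twist -0.01
clock: 9.9
tcp_pos: [0.5355, -0.1031, 0.1717]
eef_rot: [0.0, 1.0, -0.01, 0.001]
force: [0.3, -0.3, 0.1]
width: 0.0575
t 9.9 p [ 0.5355 -0.1031  0.1717] yaw -1.2 F [ 0.3 -0.3  0.1] w 0.0575 tilt 0.12
```

View pics/g4.png

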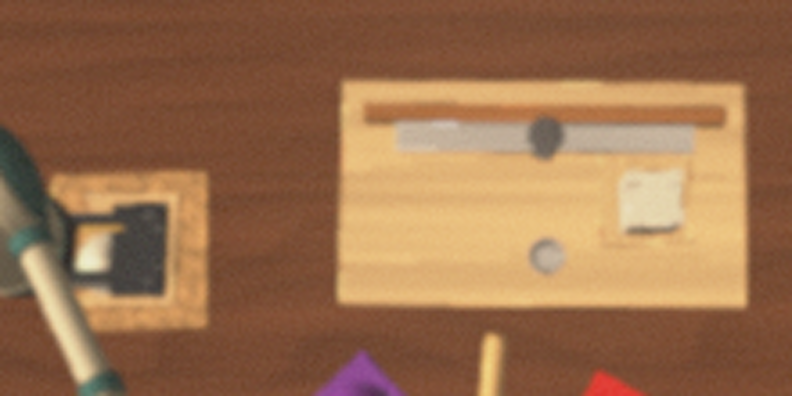

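The round tower stands on the mat, its foot's outline square to it near (120,250). The base is clear on the left, and the pot at (547,256) and the square tower at (652,200) have not moved. I'll finish closing on the square tower.

```bash
python3 -m creep '[{"gripper":0.3,"delta_pos":[0,0,0],"twist":0},{"gripper":0.3,"delta_pos":[0,0,0],"twist":0},{"gripper":0.3,"delta_pos":[0,0,0],"twist":0},{"gripper":0.3,"delta_pos":[0,0,-0.004],"twist":0},{"gripper":0.3,"delta_pos":[0,0,-0.006],"twist":0}]' 25;python3 go.py
```

```text
clock: 10.4
tcp_pos: [0.5344, -0.1022, 0.1759]
eef_rot: [-0.001, 1.0, -0.011, -0.001]
force: [-0.4, 0.2, -4.8]
width: 0.046
t 10.4 p [ 0.5344 -0.1022  0.1759] yaw -1.24 F [-0.4  0.2 -4.8] w 0.046 tilt 0.16
```

```bash
python3 -m creep '[{"gripper":0.3,"delta_pos":[-0.025,0,0],"twist":0},{"gripper":0.3,"delta_pos":[-0.045,0,0],"twist":0},{"gripper":0.3,"delta_pos":[-0.047,0,-0.001],"twist":0},{"gripper":0.3,"delta_pos":[-0.047,0,-0.04],"twist":0},{"gripper":0.3,"delta_pos":[-0.047,0,-0.065],"twist":0}]';python3 go.py "(.4985,.078,.24)"
```

```text
clock: 10.9
tcp_pos: [0.489, -0.1018, 0.2428]
eef_rot: [-0.0, 1.0, -0.011, 0.001]
force: [1.4, -0.9, -3.9]
width: 0.046
t 10.9 p [ 0.489  -0.1018  0.2428] yaw -1.22 F [ 1.4 -0.9 -3.9] w 0.046 tilt 0.09
(.4985,.078,.24) d [ 0.0057 -0.1799  0.0029] twist -0.02
```

```bash
python3 -m creep '[{"gripper":0.3,"delta_pos":[0.004,-0.05,0],"twist":0},{"gripper":0.3,"delta_pos":[0.004,-0.1,0],"twist":0},{"gripper":0.3,"delta_pos":[0.004,-0.15,0],"twist":0},{"gripper":0.3,"delta_pos":[0.004,-0.18,0],"twist":0},{"gripper":0.3,"delta_pos":[0.004,-0.18,0.01],"twist":0}]'
python3 -m creep '[{"gripper":0.3,"delta_pos":[0,0,0.02],"twist":0},{"gripper":0.3,"delta_pos":[0,0,0.04],"twist":0},{"gripper":0.3,"delta_pos":[0,0,0.055],"twist":0},{"gripper":0.3,"delta_pos":[0,0,0.057],"twist":0},{"gripper":0.3,"delta_pos":[0,0,0.057],"twist":0}]';python3 go.py "(.4985,.078,.1717)"
```

```text
clock: 11.4
tcp_pos: [0.4971, 0.0822, 0.2324]
eef_rot: [-0.002, 1.0, -0.008, 0.002]
force: [0.1, -0.5, -4.3]
width: 0.0461
clock: 11.9
tcp_pos: [0.4961, 0.0776, 0.1741]
eef_rot: [0.0, 1.0, -0.011, -0.001]
force: [0.4, -0.7, -3.9]
width: 0.046
t 11.9 p [0.4961 0.0776 0.1741] yaw -1.24 F [ 0.4 -0.7 -3.9] w 0.046 tilt 0.06
(.4985,.078,.1717) d [ 0.0024 -0.0005  0.0024] twist -0.04
```

```bash
python3 -m creep '[{"gripper":0.3,"delta_pos":[0.015,0,0],"twist":0},{"gripper":0.3,"delta_pos":[0.03,0,0],"twist":0},{"gripper":0.3,"delta_pos":[0.038,0,0],"twist":0},{"gripper":0.3,"delta_pos":[0.038,0,0.002],"twist":0},{"gripper":0.3,"delta_pos":[0.038,0,0.002],"twist":0}]'; python3 go.py "(.5455,.077,.1717)"
```

```text
clock: 12.4
tcp_pos: [0.5332, 0.077, 0.1725]
eef_rot: [0.0, 1.0, -0.011, -0.001]
force: [-0.4, 0.4, -4.7]
width: 0.046
t 12.4 p [0.5332 0.077  0.1725] yaw -1.22 F [-0.4  0.4 -4.7] w 0.046 tilt 0.09
(.5455,.077,.1717) d [ 0.0123 -0.0003  0.0008] twist -0.02
```

Still clear of the board by under a millimetre, so I'll advance in 2 mm steps and watch the x force.

```bash
python3 -m creep '[{"gripper":0.3,"delta_pos":[0.002,0,0],"twist":0},{"gripper":0.3,"delta_pos":[0.004,0,0],"twist":0},{"gripper":0.3,"delta_pos":[0.006,0,0],"twist":0},{"gripper":0.3,"delta_pos":[0.008,0,0],"twist":0},{"gripper":0.3,"delta_pos":[0.008,0,0],"twist":0}]'; python3 go.py "(.5455,.077,.1717)"
python3 -m creep '[{"gripper":0.3,"delta_pos":[0,0,0.001],"twist":0},{"gripper":0.3,"delta_pos":[0.001,0,0.001],"twist":0},{"gripper":0.3,"delta_pos":[0.002,0,0.001],"twist":0},{"gripper":0.3,"delta_pos":[0.002,0,0.001],"twist":0}]'; python3 go.py "(.5455,.077,.1717)"
```

```text
clock: 12.9
tcp_pos: [0.5422, 0.0769, 0.1727]
eef_rot: [0.0, 1.0, -0.011, 0.0]
force: [-0.2, 0.2, -4.7]
width: 0.0461
t 12.9 p [0.5422 0.0769 0.1727] yaw -1.2 F [-0.2  0.2 -4.7] w 0.0461 tilt 0.03
(.5455,.077,.1717) d [ 0.0033 -0.0001  0.001 ] twist -0.0
clock: 13.3
tcp_pos: [0.5441, 0.0769, 0.1716]
eef_rot: [0.0, 1.0, -0.011, 0.0]
force: [0.7, -0.1, -4.7]
width: 0.0459
t 13.3 p [0.5441 0.0769 0.1716] yaw -1.21 F [ 0.7 -0.1 -4.7] w 0.0459 tilt 0.02
(.5455,.077,.1717) d [ 0.0014 -0.0002 -0.0001] twist -0.01
```

```bash
python3 -m creep '[{"gripper":0.3,"delta_pos":[0,0,0.001],"twist":0},{"gripper":0.3,"delta_pos":[0,0,0.001],"twist":0},{"gripper":0.3,"delta_pos":[0.001,0,0.001],"twist":0},{"gripper":0.3,"delta_pos":[0.001,0,0.001],"twist":0}]'; python3 go.py
python3 -m creep '[{"gripper":0.3,"delta_pos":[0.001,0,0],"twist":0},{"gripper":0.3,"delta_pos":[0.001,0,0],"twist":0}]'; python3 go.py
python3 -m creep '[{"gripper":0.3,"delta_pos":[0.001,0,0],"twist":0},{"gripper":0.3,"delta_pos":[0.001,0,0],"twist":0}]'; python3 go.py
python3 -m creep '[{"gripper":0.3,"delta_pos":[0.001,0,0],"twist":0},{"gripper":0.3,"delta_pos":[0.001,0,0],"twist":0}]'; python3 go.py
```

```text
clock: 13.7
tcp_pos: [0.5443, 0.0769, 0.1713]
eef_rot: [0.0, 1.0, -0.01, -0.001]
force: [-4.2, -0.5, 5.8]
width: 0.046
t 13.7 p [0.5443 0.0769 0.1713] yaw -1.2 F [-4.2 -0.5  5.8] w 0.046 tilt 0.06
clock: 13.9
tcp_pos: [0.5445, 0.0768, 0.1714]
eef_rot: [0.0, 1.0, -0.01, -0.001]
force: [-6.6, -0.3, 7.1]
width: 0.0457
t 13.9 p [0.5445 0.0768 0.1714] yaw -1.2 F [-6.6 -0.3  7.1] w 0.0457 tilt 0.15
clock: 14.1
tcp_pos: [0.5448, 0.0768, 0.1715]
eef_rot: [0.0, 1.0, -0.01, -0.002]
force: [-8.0, -0.6, 9.3]
width: 0.0459
t 14.1 p [0.5448 0.0768 0.1715] yaw -1.2 F [-8.  -0.6  9.3] w 0.0459 tilt 0.25
clock: 14.3
tcp_pos: [0.5451, 0.0769, 0.1717]
eef_rot: [0.0, 1.0, -0.01, -0.003]
force: [-10.0, -0.7, 11.8]
width: 0.0463
t 14.3 p [0.5451 0.0769 0.1717] yaw -1.2 F [-10.   -0.7  11.8] w 0.0463 tilt 0.34
```

```bash
python3 -m creep '[{"gripper":0.3,"delta_pos":[-0.002,0,-0.002],"twist":0},{"gripper":0.3,"delta_pos":[-0.002,0,-0.002],"twist":0}]'; python3 go.py
python3 -m creep '[{"gripper":0.3,"delta_pos":[0.001,0,0],"twist":0},{"gripper":0.3,"delta_pos":[0.002,0,0],"twist":0},{"gripper":0.3,"delta_pos":[0.002,0,0],"twist":0}]'; python3 go.py
python3 -m creep '[{"gripper":0.3,"delta_pos":[0.001,0,0],"twist":0},{"gripper":0.3,"delta_pos":[0.001,0,0],"twist":0}]'; python3 go.py
python3 -m creep '[{"gripper":0.3,"delta_pos":[0.001,0,0],"twist":0},{"gripper":0.3,"delta_pos":[0.001,0,0],"twist":0}]'; python3 go.py
```

```text
clock: 14.5
tcp_pos: [0.5448, 0.0769, 0.1722]
eef_rot: [-0.0, 1.0, -0.011, -0.001]
force: [-3.2, 0.4, -2.6]
width: 0.0458
t 14.5 p [0.5448 0.0769 0.1722] yaw -1.22 F [-3.2  0.4 -2.6] w 0.0458 tilt 0.13
clock: 14.8
tcp_pos: [0.5456, 0.0769, 0.1719]
eef_rot: [-0.0, 1.0, -0.011, -0.003]
force: [-6.7, 0.4, 0.5]
width: 0.046
t 14.8 p [0.5456 0.0769 0.1719] yaw -1.23 F [-6.7  0.4  0.5] w 0.046 tilt 0.38
clock: 15.0
tcp_pos: [0.5458, 0.0769, 0.172]
eef_rot: [-0.0, 1.0, -0.011, -0.004]
force: [-8.3, 0.5, 3.1]
width: 0.0458
t 15.0 p [0.5458 0.0769 0.172 ] yaw -1.23 F [-8.3  0.5  3.1] w 0.0458 tilt 0.47
clock: 15.2
tcp_pos: [0.5461, 0.0769, 0.1721]
eef_rot: [-0.0, 1.0, -0.011, -0.005]
force: [-10.0, 0.5, 5.2]
width: 0.046
t 15.2 p [0.5461 0.0769 0.1721] yaw -1.23 F [-10.    0.5   5.2] w 0.046 tilt 0.57
```

```bash
python3 -m creep '[{"gripper":0.3,"delta_pos":[-0.002,0,0.001],"twist":0},{"gripper":0.3,"delta_pos":[-0.002,0,0.001],"twist":0}]'; python3 go.py
python3 -m creep '[{"gripper":0.6,"delta_pos":[0,0,0],"twist":0},{"gripper":0.8,"delta_pos":[0,0,0],"twist":0},{"gripper":0.8,"delta_pos":[0,0,0],"twist":0},{"gripper":0.8,"delta_pos":[0,0,0],"twist":0}]'; python3 go.py
```

```text
clock: 15.4
tcp_pos: [0.5454, 0.0769, 0.1718]
eef_rot: [-0.0, 1.0, -0.011, -0.003]
force: [-9.1, -0.8, 6.1]
width: 0.0461
t 15.4 p [0.5454 0.0769 0.1718] yaw -1.22 F [-9.1 -0.8  6.1] w 0.0461 tilt 0.34
clock: 15.8
tcp_pos: [0.5488, 0.0767, 0.1719]
eef_rot: [0.0, 1.0, -0.011, 0.001]
force: [0.1, -0.2, 1.3]
width: 0.0736
t 15.8 p [0.5488 0.0767 0.1719] yaw -1.21 F [ 0.1 -0.2  1.3] w 0.0736 tilt 0.11
```

```bash
python3 -m creep '[{"gripper":0.9,"delta_pos":[0,0,-0.03],"twist":0},{"gripper":1,"delta_pos":[0,0,-0.08],"twist":0},{"gripper":1,"delta_pos":[0,0,-0.11],"twist":0},{"gripper":1,"delta_pos":[-0.03,-0.045,-0.11],"twist":0},{"gripper":1,"delta_pos":[-0.057,-0.09,-0.11],"twist":0}]'
python3 go.py "(.487,.3514,.28)"
```

```text
clock: 16.3
tcp_pos: [0.497, 0.1624, 0.2831]
eef_rot: [-0.0, 1.0, -0.012, 0.002]
force: [-0.2, -0.1, 0.1]
width: 0.0939
t 16.3 p [0.497  0.1624 0.2831] yaw -1.42 F [-0.2 -0.1  0.1] w 0.0939 tilt 0.24
(.487,.3514,.28) d [-0.0147 -0.1887  0.0032] twist -0.22
```

```bash
python3 -m creep '[{"gripper":1,"delta_pos":[-0.009,-0.185,0.003],"twist":0},{"gripper":1,"delta_pos":[-0.009,-0.185,0.003],"twist":0},{"gripper":1,"delta_pos":[-0.009,-0.185,0.003],"twist":0},{"gripper":1,"delta_pos":[-0.009,-0.185,0.003],"twist":0},{"gripper":1,"delta_pos":[-0.009,-0.185,0.003],"twist":0}]'
python3 go.py "(.487,.3514,.1544)"
python3 - <<'E'
from meas import *
from workcell import read_camera
c=read_camera("top");s=read_camera("side");pickle.dump((c,s),open("d2.pkl","wb"))
a=cv2.resize(c["image"][165:245,205:335],None,fx=5,fy=5,interpolation=2)
b=cv2.resize(s["image"][150:245,205:330],None,fx=5.2,fy=5.2,interpolation=2)[:,:]
o=np.vstack([a[20:320,:625],b[:,:625][100:390]]);cv2.imwrite("pics/g5.png",o[:,:,::-1]);print(o.shape)
hsv=cv2.cvtColor(cv2.resize(c["image"],None,fx=4,fy=4,interpolation=cv2.INTER_CUBIC),cv2.COLOR_RGB2HSV).astype(int)
m=((hsv[:,:,1]<92)&(hsv[:,:,2]>110)).astype(np.uint8)*255
m=cv2.morphologyEx(m,cv2.MORPH_OPEN,np.ones((5,5)))
ct=(blob(m,228*4,192*4,258*4,217*4).astype(float)+.5)/4-.5
r,P=edges(c,ct,.131);print(r,P.min(0),P.max(0))
E
```

```text
clock: 16.8
tcp_pos: [0.4908, 0.3519, 0.2781]
eef_rot: [-0.001, 1.0, -0.008, 0.0]
force: [0.0, -0.8, 0.5]
width: 0.094
t 16.8 p [0.4908 0.3519 0.2781] yaw -0.93 F [ 0.  -0.8  0.5] w 0.094 tilt 0.15
(.487,.3514,.1544) d [-0.0039  0.0008  0.1237] twist 0.27
(590, 625, 3)
((0.5426734089851379, 0.07494598627090454), (0.046034298837184906, 0.05140786990523338), 89.29077911376953) [0.5170618  0.05165075] [0.5686145  0.09801286]
```

View pics/g5.png

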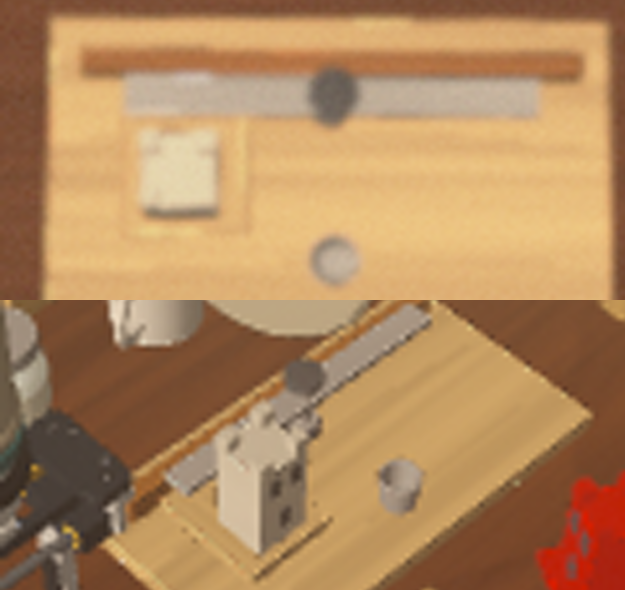

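The square tower stands on the left place, with its foot under the strap and its outline square. In the top view the shaft is at (180,175), which is x ≈ 0.5456 against 0.5455 expected. Now I'll pick up the round tower.

```bash
python3 -m creep '[{"gripper":1,"delta_pos":[-0.002,0.001,0.04],"twist":0.3},{"gripper":1,"delta_pos":[-0.002,0.001,0.08],"twist":0.3},{"gripper":1,"delta_pos":[-0.002,0.001,0.11],"twist":0.3},{"gripper":1,"delta_pos":[-0.002,0.001,0.124],"twist":0.3},{"gripper":0.9,"delta_pos":[-0.002,0.001,0.124],"twist":0.3}]'
python3 go.py "(.487,.3514,.1544)"
python3 -m creep '[{"gripper":0.3,"delta_pos":[0,0,0],"twist":0},{"gripper":0.3,"delta_pos":[0,0,0],"twist":0},{"gripper":0.3,"delta_pos":[0,0,0],"twist":0},{"gripper":0.3,"delta_pos":[0,0,0],"twist":0},{"gripper":0.3,"delta_pos":[0,0,0],"twist":0}]' 25;python3 go.py "(.487,.3514,.1544)"
```

```text
clock: 17.4
tcp_pos: [0.4881, 0.344, 0.1524]
eef_rot: [0.002, 1.0, -0.014, -0.002]
force: [-1.0, 0.4, -0.0]
width: 0.0889
t 17.4 p [0.4881 0.344  0.1524] yaw -1.62 F [-1.   0.4 -0. ] w 0.0889 tilt 0.32
(.487,.3514,.1544) d [-0.0013 -0.0074 -0.002 ] twist -0.42
clock: 17.9
tcp_pos: [0.4897, 0.3477, 0.1559]
eef_rot: [-0.002, 1.0, -0.013, 0.001]
force: [-0.4, 2.9, 4.2]
width: 0.0504
t 17.9 p [0.4897 0.3477 0.1559] yaw -1.53 F [-0.4  2.9  4.2] w 0.0504 tilt 0.24
(.487,.3514,.1544) d [-0.0028 -0.0036  0.0016] twist -0.33
```

```bash
python3 -m creep '[{"gripper":0.3,"delta_pos":[0,0,0],"twist":-0.3},{"gripper":0.3,"delta_pos":[0,0,0],"twist":-0.3},{"gripper":0.3,"delta_pos":[0,0,-0.02],"twist":-0.3},{"gripper":0.3,"delta_pos":[0,0,-0.06],"twist":-0.3},{"gripper":0.3,"delta_pos":[0,0,-0.1],"twist":-0.3}]' 30;python3 go.py "(.487,.2,.36)" "(.4985,-.11,.36)"
```

```text
clock: 18.4
tcp_pos: [0.4875, 0.3452, 0.2533]
eef_rot: [0.002, 1.0, -0.01, -0.003]
force: [1.1, -0.1, -3.4]
width: 0.0497
t 18.4 p [0.4875 0.3452 0.2533] yaw -1.17 F [ 1.1 -0.1 -3.4] w 0.0497 tilt 0.41
(.487,.2,.36) d [ 0.0019  0.1457 -0.106 ] twist 0.03
(.4985,-.11,.36) d [ 0.0197  0.4554 -0.1047] twist 0.03
```

```bash
python3 -m creep '[{"gripper":0.3,"delta_pos":[0,0.01,-0.04],"twist":0},{"gripper":0.3,"delta_pos":[0,0.03,-0.08],"twist":0},{"gripper":0.3,"delta_pos":[0.01,0.07,-0.085],"twist":0},{"gripper":0.3,"delta_pos":[0.015,0.12,-0.085],"twist":0},{"gripper":0.3,"delta_pos":[0.016,0.17,-0.085],"twist":0}]';python3 go.py "(.4946,-.112,.335)"
```

```text
clock: 18.9
tcp_pos: [0.5008, 0.1744, 0.3385]
eef_rot: [0.001, 1.0, -0.01, -0.001]
force: [1.1, -0.7, -3.5]
width: 0.0504
t 18.9 p [0.5008 0.1744 0.3385] yaw -1.11 F [ 1.1 -0.7 -3.5] w 0.0504 tilt 0.19
(.4946,-.112,.335) d [-0.0006  0.2865  0.0043] twist 0.09
```

```bash
python3 -m creep '[{"gripper":0.3,"delta_pos":[0,0.05,0],"twist":0},{"gripper":0.3,"delta_pos":[0,0.1,0],"twist":0},{"gripper":0.3,"delta_pos":[0,0.15,0],"twist":0},{"gripper":0.3,"delta_pos":[0,0.2,0],"twist":0},{"gripper":0.3,"delta_pos":[0,0.25,0],"twist":0}]';python3 go.py "(.4946,-.112,.335)"
python3 -m creep '[{"gripper":0.3,"delta_pos":[0,0.034,0],"twist":0},{"gripper":0.3,"delta_pos":[0,0.034,0.02],"twist":0},{"gripper":0.3,"delta_pos":[0,0.034,0.06],"twist":0},{"gripper":0.3,"delta_pos":[0,0.034,0.1],"twist":0},{"gripper":0.3,"delta_pos":[0,0.034,0.12],"twist":0}]';python3 go.py "(.4946,-.112,.174)"
```

```text
clock: 19.4
tcp_pos: [0.4944, -0.0755, 0.3383]
eef_rot: [0.0, 1.0, -0.01, -0.002]
force: [0.6, -0.7, -4.0]
width: 0.0502
t 19.4 p [ 0.4944 -0.0755  0.3383] yaw -1.18 F [ 0.6 -0.7 -4. ] w 0.0502 tilt 0.23
(.4946,-.112,.335) d [0.001  0.0364 0.0033] twist 0.02
clock: 19.9
tcp_pos: [0.4919, -0.107, 0.2151]
eef_rot: [-0.001, 1.0, -0.01, -0.005]
force: [-0.2, -0.1, -3.7]
width: 0.05
t 19.9 p [ 0.4919 -0.107   0.2151] yaw -1.19 F [-0.2 -0.1 -3.7] w 0.05 tilt 0.57
(.4946,-.112,.174) d [0.0032 0.005  0.0411] twist 0.01
```

```bash
python3 -m creep '[{"gripper":0.3,"delta_pos":[0,0.003,0.02],"twist":0},{"gripper":0.3,"delta_pos":[0,0.003,0.036],"twist":0},{"gripper":0.3,"delta_pos":[0,0.003,0.036],"twist":0},{"gripper":0.3,"delta_pos":[0,0.003,0.036],"twist":0}]';python3 go.py "(.5316,-.113,.174)"
```

```text
clock: 20.3
tcp_pos: [0.4944, -0.1104, 0.183]
eef_rot: [-0.0, 1.0, -0.01, -0.001]
force: [-0.3, 0.5, -3.9]
width: 0.0501
t 20.3 p [ 0.4944 -0.1104  0.183 ] yaw -1.19 F [-0.3  0.5 -3.9] w 0.0501 tilt 0.17
(.5316,-.113,.174) d [0.0372 0.0018 0.0089] twist 0.01
```

```bash
python3 -m creep '[{"gripper":0.3,"delta_pos":[0,0.002,0.006],"twist":0},{"gripper":0.3,"delta_pos":[0.01,0.002,0.009],"twist":0},{"gripper":0.3,"delta_pos":[0.025,0.002,0.009],"twist":0},{"gripper":0.3,"delta_pos":[0.034,0.002,0.009],"twist":0},{"gripper":0.3,"delta_pos":[0.034,0.002,0.009],"twist":0}]';python3 go.py "(.5416,-.113,.172)"
python3 -m creep '[{"gripper":0.3,"delta_pos":[0.001,0,0.001],"twist":0},{"gripper":0.3,"delta_pos":[0.003,0,0.001],"twist":0},{"gripper":0.3,"delta_pos":[0.005,0,0.001],"twist":0},{"gripper":0.3,"delta_pos":[0.005,0,0.001],"twist":0}]';python3 go.py "(.5416,-.113,.172)"
```

```text
clock: 20.8
tcp_pos: [0.5314, -0.1136, 0.175]
eef_rot: [0.0, 1.0, -0.01, 0.001]
force: [-0.3, 0.5, -3.2]
width: 0.0505
t 20.8 p [ 0.5314 -0.1136  0.175 ] yaw -1.18 F [-0.3  0.5 -3.2] w 0.0505 tilt 0.16
(.5416,-.113,.172) d [ 0.0102 -0.0008  0.003 ] twist 0.02
clock: 21.2
tcp_pos: [0.5345, -0.1134, 0.1738]
eef_rot: [0.0, 1.0, -0.011, 0.001]
force: [-0.3, -0.2, -2.7]
width: 0.0502
t 21.2 p [ 0.5345 -0.1134  0.1738] yaw -1.21 F [-0.3 -0.2 -2.7] w 0.0502 tilt 0.06
(.5416,-.113,.172) d [ 0.007  -0.0005  0.0018] twist -0.01
```

```bash
python3 -m creep '[{"gripper":0.3,"delta_pos":[0,0,0.001],"twist":0},{"gripper":0.3,"delta_pos":[0.001,0,0.0015],"twist":0},{"gripper":0.3,"delta_pos":[0.003,0,0.0015],"twist":0},{"gripper":0.3,"delta_pos":[0.003,0,0.0015],"twist":0}]';python3 go.py 
python3 -m creep '[{"gripper":0.3,"delta_pos":[0.001,0,0],"twist":0},{"gripper":0.3,"delta_pos":[0.002,0,0],"twist":0},{"gripper":0.3,"delta_pos":[0.002,0,0],"twist":0}]';python3 go.py "(.5416,-.113,.172)"
```

```text
clock: 21.6
tcp_pos: [0.5368, -0.1133, 0.1726]
eef_rot: [0.0, 1.0, -0.011, -0.0]
force: [-3.3, -0.1, 0.8]
width: 0.0498
t 21.6 p [ 0.5368 -0.1133  0.1726] yaw -1.21 F [-3.3 -0.1  0.8] w 0.0498 tilt 0.03
clock: 21.9
tcp_pos: [0.5378, -0.113, 0.1727]
eef_rot: [-0.0, 1.0, -0.011, -0.002]
force: [-7.8, 1.7, 7.4]
width: 0.0501
t 21.9 p [ 0.5378 -0.113   0.1727] yaw -1.2 F [-7.8  1.7  7.4] w 0.0501 tilt 0.19
(.5416,-.113,.172) d [ 0.0038 -0.0001  0.0007] twist -0.0
```

```bash
python3 -m creep '[{"gripper":0.3,"delta_pos":[0,0,-0.0015],"twist":0},{"gripper":0.3,"delta_pos":[0,0,-0.0015],"twist":0}]';python3 go.py 
python3 -m creep '[{"gripper":0.3,"delta_pos":[0.002,0,0],"twist":0},{"gripper":0.3,"delta_pos":[0.002,0,0],"twist":0}]';python3 go.py
python3 - <<'E'
from h import *
from workcell import read_camera
s=read_camera("side");a=cv2.resize(s["image"][150:225,250:330],None,fx=7,fy=7,interpolation=2)
cv2.imwrite("pics/g6.png",a[:,:,::-1])
E
```

```text
clock: 22.1
tcp_pos: [0.5398, -0.1136, 0.1737]
eef_rot: [0.0, 1.0, -0.011, 0.001]
force: [0.1, -1.0, -2.3]
width: 0.0503
t 22.1 p [ 0.5398 -0.1136  0.1737] yaw -1.21 F [ 0.1 -1.  -2.3] w 0.0503 tilt 0.1
clock: 22.3
tcp_pos: [0.542, -0.1137, 0.1734]
eef_rot: [0.0, 1.0, -0.011, 0.001]
force: [0.0, -0.0, -2.3]
width: 0.0502
t 22.3 p [ 0.542  -0.1137  0.1734] yaw -1.21 F [ 0.  -0.  -2.3] w 0.0502 tilt 0.06
```

View pics/g6.png

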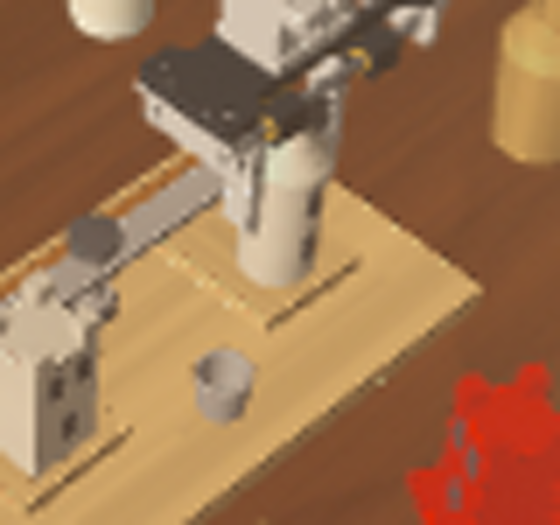

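The round tower is level and its foot is square to the board, with the front edge running from (268,327) to (357,265), parallel to the other foot's. It slid freely with no x force, so I'll carry on in small steps to the stop.

```bash
python3 -m creep '[{"gripper":0.3,"delta_pos":[0.001,0,0],"twist":0},{"gripper":0.3,"delta_pos":[0.002,0,0],"twist":0}]';python3 go.py 
python3 -m creep '[{"gripper":0.3,"delta_pos":[0.001,0,0],"twist":0},{"gripper":0.3,"delta_pos":[0.002,0,0],"twist":0}]';python3 go.py
python3 -m creep '[{"gripper":0.3,"delta_pos":[0.001,0,0],"twist":0},{"gripper":0.3,"delta_pos":[0.002,0,0],"twist":0}]';python3 go.py
```

```text
clock: 22.55
tcp_pos: [0.5429, -0.1135, 0.1736]
eef_rot: [-0.0, 1.0, -0.011, -0.001]
force: [-3.9, 0.8, 1.6]
width: 0.0503
t 22.55 p [ 0.5429 -0.1135  0.1736] yaw -1.21 F [-3.9  0.8  1.6] w 0.0503 tilt 0.08
clock: 22.75
tcp_pos: [0.5451, -0.1136, 0.1738]
eef_rot: [0.0, 1.0, -0.01, -0.0]
force: [-4.9, 0.6, 2.9]
width: 0.05
t 22.75 p [ 0.5451 -0.1136  0.1738] yaw -1.19 F [-4.9  0.6  2.9] w 0.05 tilt 0.03
clock: 22.95
tcp_pos: [0.5458, -0.1135, 0.174]
eef_rot: [0.0, 1.0, -0.01, -0.002]
force: [-7.2, -0.3, 7.6]
width: 0.0502
t 22.95 p [ 0.5458 -0.1135  0.174 ] yaw -1.16 F [-7.2 -0.3  7.6] w 0.0502 tilt 0.21
```

```bash
python3 -m creep '[{"gripper":0.3,"delta_pos":[0,0,-0.001],"twist":0},{"gripper":0.3,"delta_pos":[0,0,-0.001],"twist":0}]';python3 go.py 
python3 -m creep '[{"gripper":0.3,"delta_pos":[0.001,0,0],"twist":0},{"gripper":0.3,"delta_pos":[0.001,0,0],"twist":0}]';python3 go.py
python3 -m creep '[{"gripper":0.5,"delta_pos":[-0.002,0,0],"twist":0},{"gripper":0.8,"delta_pos":[-0.002,0,0],"twist":0},{"gripper":0.8,"delta_pos":[-0.002,0,0],"twist":0},{"gripper":0.8,"delta_pos":[-0.002,0,-0.02],"twist":0}]';python3 go.py "(.35,-.113,.29)"
```

```text
clock: 23.15
tcp_pos: [0.5467, -0.1136, 0.1749]
eef_rot: [0.0, 1.0, -0.01, -0.001]
force: [-5.3, -0.1, 3.1]
width: 0.05
t 23.15 p [ 0.5467 -0.1136  0.1749] yaw -1.18 F [-5.3 -0.1  3.1] w 0.05 tilt 0.07
clock: 23.35
tcp_pos: [0.547, -0.1136, 0.1749]
eef_rot: [0.0, 1.0, -0.01, -0.002]
force: [-6.8, -0.3, 6.2]
width: 0.05
t 23.35 p [ 0.547  -0.1136  0.1749] yaw -1.17 F [-6.8 -0.3  6.2] w 0.05 tilt 0.18
clock: 23.75
tcp_pos: [0.5461, -0.1133, 0.1929]
eef_rot: [-0.001, 1.0, -0.011, -0.001]
force: [-0.3, 0.7, 0.6]
width: 0.0706
t 23.75 p [ 0.5461 -0.1133  0.1929] yaw -1.22 F [-0.3  0.7  0.6] w 0.0706 tilt 0.15
(.35,-.113,.29) d [-0.1963  0.0037 -0.0966] twist -0.02
```

```bash
python3 -m creep '[{"gripper":1,"delta_pos":[0,0,-0.05],"twist":0},{"gripper":1,"delta_pos":[0,0,-0.1],"twist":0},{"gripper":1,"delta_pos":[-0.01,0.04,-0.12],"twist":0},{"gripper":1,"delta_pos":[-0.02,0.09,-0.12],"twist":0},{"gripper":1,"delta_pos":[-0.026,0.14,-0.12],"twist":0}]'; python3 go.py "(.515,-.3355,.315)"
python3 -m creep '[{"gripper":1,"delta_pos":[0,0.05,0],"twist":0},{"gripper":1,"delta_pos":[0,0.08,0],"twist":0},{"gripper":1,"delta_pos":[0,0.08,0],"twist":0},{"gripper":1,"delta_pos":[0,0.08,0],"twist":0}]'; python3 go.py "(.515,-.3355,.315)"
cat > towers.py <<'E'
from meas import *
from workcell import read_camera
import sys
c=read_camera("top");s=read_camera("side");pickle.dump((c,s),open(sys.argv[1]+".pkl","wb"))
a=cv2.resize(c["image"][165:245,205:335],None,fx=5,fy=5,interpolation=2)
b=cv2.resize(s["image"][150:245,205:330],None,fx=5.2,fy=5.2,interpolation=2)
o=np.vstack([a[20:320,:650],b[:,:650][100:390]]);cv2.imwrite(f"pics/{sys.argv[1]}.png",o[:,:,::-1])
hsv=cv2.cvtColor(cv2.resize(c["image"],None,fx=4,fy=4,interpolation=cv2.INTER_CUBIC),cv2.COLOR_RGB2HSV).astype(int)
m=((hsv[:,:,1]<92)&(hsv[:,:,2]>110)).astype(np.uint8)*255
m=cv2.morphologyEx(m,cv2.MORPH_OPEN,np.ones((5,5)))
for n,x0,x1,z in(("sq",228,258,.131),("rd",288,316,.112)):
    ct=(blob(m,x0*4,int(192.5*4),x1*4,217*4).astype(float)+.5)/4-.5
    r,P=edges(c,ct,z);print(n,np.round(r[0],4),np.round(r[1],4),round(r[2],1),P.min(0),P.max(0))
    # expected foot front corners and board for checking
# foot front edge: profile of brightness along stage x at foot z
C=np.array([.5515,-.0182]);ex=np.array([1,-.0205]);ey=np.array([.0205,1])
g=cv2.GaussianBlur(c["image"],(0,0),.6).mean(2).astype(np.float32)
for n,Y in(("sq foot",.095),("rd foot",-.095)):
    X=np.arange(-.055,-.030,.001);acc=0
    for dy in np.arange(-.032,.033,.002):
        P=C+X[:,None]*ex+(Y+dy)*ey;uv=proj(c,np.c_[P,np.full(len(P),.032)]).astype(np.float32)
        acc=acc+cv2.remap(g,uv[:,0].copy(),uv[:,1].copy(),cv2.INTER_CUBIC).ravel()
    print(n,(acc/33).round(0).astype(int))
E
python3 towers.py t1
```

```text
clock: 24.25
tcp_pos: [0.5184, -0.2531, 0.3168]
eef_rot: [0.002, 1.0, -0.01, 0.003]
force: [1.0, -0.5, -0.4]
width: 0.0937
t 24.25 p [ 0.5184 -0.2531  0.3168] yaw -1.11 F [ 1.  -0.5 -0.4] w 0.0937 tilt 0.36
(.515,-.3355,.315) d [-0.0018  0.0824  0.0021] twist 0.09
clock: 24.65
tcp_pos: [0.5163, -0.3323, 0.3145]
eef_rot: [-0.0, 1.0, -0.011, 0.001]
force: [0.2, -0.2, -0.5]
width: 0.0941
t 24.65 p [ 0.5163 -0.3323  0.3145] yaw -1.29 F [ 0.2 -0.2 -0.5] w 0.0941 tilt 0.07
(.515,-.3355,.315) d [-0.0012  0.0032 -0.0005] twist -0.09
sq [0.543  0.0746] [0.0468 0.0507] 89.3 [0.5174011  0.05132597] [0.5686035  0.09773025]
rd [ 0.5398 -0.1102] [0.0513 0.0515] 88.6 [ 0.51410514 -0.13593122] [ 0.56559134 -0.08429538]
sq foot [178 178 178 177 177 177 177 176 176 176 176 176 176 177 177 178 177 177
 177 174 172 169 164 157 152]
rd foot [173 174 175 176 177 178 179 178 177 176 174 171 169 166 165 164 165 166
 167 168 168 168 167 166 165]
```

View pics/t1.png

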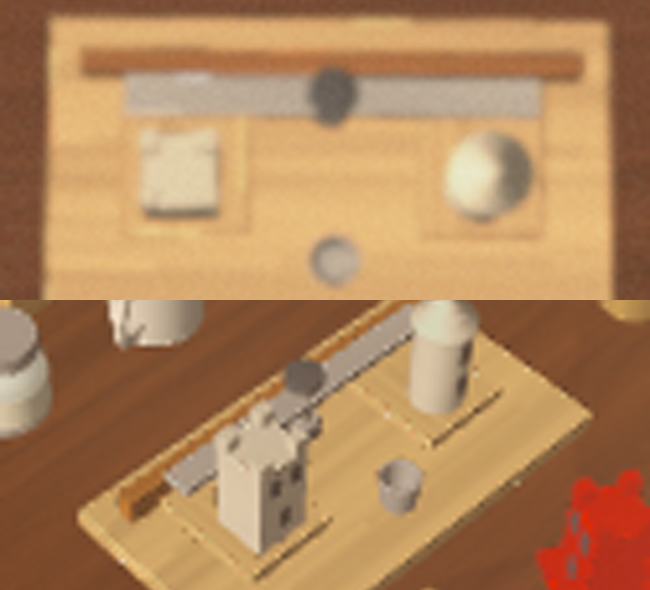

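Both towers stand upright with their feet under the strap, and the front edges are visible as dark lines in the side view. I'll check snugness there by profiling along stage x at the front face, where snug puts the foot front at X = -40 mm.

```bash
cat > prof.py <<'E'
from h import *
import sys
c,s=pickle.load(open(sys.argv[1]+".pkl","rb"))
C=np.array([.5515,-.0182]);ex=np.array([1,-.0205]);ey=np.array([.0205,1])
def prof(cam,X,Ys,z):
    g=cam["image"].mean(2).astype(np.float32);acc=[]
    for Y in Ys:
        P=C+X[:,None]*ex+Y*ey;uv=proj(cam,np.c_[P,np.full(len(P),z)]).astype(np.float32)
        acc.append(cv2.remap(g,uv[:,0].copy(),uv[:,1].copy(),cv2.INTER_CUBIC).ravel())
    return np.array(acc)
def dip(cam,X,Ys,z):
    a=prof(cam,X,Ys,z).mean(0); w=np.clip(np.percentile(a,60)-a,0,None)
    i=a.argmin(); k=slice(max(0,i-6),i+7); w=np.clip(np.median(a)-a[k],0,None)
    return (X[k]@w/w.sum()*1000).round(2), a.min().round(0), np.median(a).round(0)
X=np.arange(-.056,-.028,.0005)
for nm,cam in(("side",s),("top",c)):
  for n,Y in(("sq",.095),("rd",-.095)):
    print(nm,n,"all",dip(cam,X,Y+np.arange(-.036,.037,.002),.026),"+y half",dip(cam,X,Y+np.arange(.01,.037,.002),.026),"-y half",dip(cam,X,Y+np.arange(-.036,-.01,.002),.026))
# board front edge for reference, z .01 face -> dark line at X=-100
X2=np.arange(-.115,-.085,.0005)
for n,Y in(("sq",.095),("rd",-.095)): print("board front side",n,dip(s,X2,Y+np.arange(-.036,.037,.002),.010))
E
python3 prof.py t1
python3 - <<'E'
import pickle
a=pickle.load(open("d0.pkl","rb"));pickle.dump((a["top"],a["side"]),open("t0.pkl","wb"))
E
python3 prof.py t0
```

```text
side sq all (np.float64(-41.49), np.float32(99.0), np.float32(154.0)) +y half (np.float64(-41.95), np.float32(97.0), np.float32(155.0)) -y half (np.float64(-41.05), np.float32(101.0), np.float32(156.0))
side rd all (np.float64(-41.58), np.float32(101.0), np.float32(155.0)) +y half (np.float64(-41.92), np.float32(101.0), np.float32(155.0)) -y half (np.float64(-41.46), np.float32(104.0), np.float32(156.0))
top sq all (np.float64(-29.77), np.float32(142.0), np.float32(176.0)) +y half (np.float64(-29.75), np.float32(149.0), np.float32(175.0)) -y half (np.float64(-29.77), np.float32(149.0), np.float32(177.0))
top rd all (np.float64(-40.0), np.float32(162.0), np.float32(170.0)) +y half (np.float64(-40.16), np.float32(166.0), np.float32(173.0)) -y half (np.float64(-40.16), np.float32(160.0), np.float32(172.0))
board front side sq (np.float64(-113.53), np.float32(82.0), np.float32(96.0))
board front side rd (np.float64(-113.52), np.float32(87.0), np.float32(99.0))
side sq all (np.float64(-48.19), np.float32(99.0), np.float32(147.0)) +y half (np.float64(-48.08), np.float32(93.0), np.float32(154.0)) -y half (np.float64(-48.48), np.float32(106.0), np.float32(153.0))
side rd all (np.float64(-46.49), np.float32(105.0), np.float32(143.0)) +y half (np.float64(-47.46), np.float32(99.0), np.float32(147.0)) -y half (np.float64(-45.52), np.float32(110.0), np.float32(151.0))
top sq all (np.float64(-34.35), np.float32(170.0), np.float32(176.0)) +y half (np.float64(-49.69), np.float32(180.0), np.float32(183.0)) -y half (np.float64(-29.76), np.float32(165.0), np.float32(177.0))
top rd all (np.float64(-33.68), np.float32(152.0), np.float32(178.0)) +y half (np.float64(-34.85), np.float32(160.0), np.float32(175.0)) -y half (np.float64(-32.62), np.float32(161.0), np.float32(178.0))
board front side sq (np.float64(-113.53), np.float32(82.0), np.float32(96.0))
board front side rd (np.float64(-113.53), np.float32(85.0), np.float32(98.0))
```

Both feet read the same (-41.5 mm, within calibration of -40) and square, and both felt the stop. Next is the mallet.

```bash
python3 -m creep '[{"gripper":1,"delta_pos":[-0.001,0.003,0.03],"twist":0},{"gripper":1,"delta_pos":[-0.001,0.003,0.07],"twist":0},{"gripper":1,"delta_pos":[-0.001,0.003,0.092],"twist":0},{"gripper":0.8,"delta_pos":[-0.001,0.003,0.094],"twist":0},{"gripper":0.5,"delta_pos":[-0.001,0.003,0.094],"twist":0}]' 60; python3 go.py "(.515,-.3355,.22)"
python3 -m creep '[{"gripper":0.1,"delta_pos":[0,0,0],"twist":0},{"gripper":0.1,"delta_pos":[0,0,0],"twist":0},{"gripper":0.1,"delta_pos":[0,0,0],"twist":0},{"gripper":0.1,"delta_pos":[0,0,0],"twist":0},{"gripper":0.1,"delta_pos":[0,0,0],"twist":0}]' 60; python3 go.py
python3 -m creep '[{"gripper":0.1,"delta_pos":[0,0,0],"twist":0},{"gripper":0.1,"delta_pos":[0,0,0],"twist":0},{"gripper":0.1,"delta_pos":[0,0,0],"twist":0},{"gripper":0.1,"delta_pos":[0,0,0],"twist":0}]' 60; python3 go.py
```

```text
clock: 25.25
tcp_pos: [0.5153, -0.3336, 0.2211]
eef_rot: [0.0, 1.0, -0.01, 0.0]
force: [0.2, 0.4, 0.2]
width: 0.0812
t 25.25 p [ 0.5153 -0.3336  0.2211] yaw -1.12 F [0.2 0.4 0.2] w 0.0812 tilt 0.02
(.515,-.3355,.22) d [-0.0003  0.0019  0.0011] twist 0.08
clock: 25.75
tcp_pos: [0.5148, -0.3348, 0.2211]
eef_rot: [0.0, 1.0, -0.011, 0.0]
force: [-0.0, 0.7, -0.1]
width: 0.0413
t 25.75 p [ 0.5148 -0.3348  0.2211] yaw -1.22 F [-0.   0.7 -0.1] w 0.0413 tilt 0.04
clock: 26.15
tcp_pos: [0.5147, -0.3344, 0.2207]
eef_rot: [-0.0, 1.0, -0.011, -0.0]
force: [-0.2, 1.4, 0.8]
width: 0.0277
t 26.15 p [ 0.5147 -0.3344  0.2207] yaw -1.21 F [-0.2  1.4  0.8] w 0.0277 tilt 0.03
```

```bash
python3 -m creep '[{"gripper":0.1,"delta_pos":[0,0,-0.01],"twist":0},{"gripper":0.1,"delta_pos":[0,0,-0.05],"twist":0},{"gripper":0.1,"delta_pos":[0,0,-0.1],"twist":0},{"gripper":0.1,"delta_pos":[0,0,-0.15],"twist":0},{"gripper":0.1,"delta_pos":[0,0,-0.17],"twist":0}]'; python3 go.py "(.5955,-.019,.39)"
python3 -m creep '[{"gripper":0.1,"delta_pos":[0.074,-0.317,0],"twist":0},{"gripper":0.1,"delta_pos":[0.074,-0.317,0],"twist":0},{"gripper":0.1,"delta_pos":[0.074,-0.317,0],"twist":0},{"gripper":0.1,"delta_pos":[0.074,-0.317,0],"twist":0},{"gripper":0.1,"delta_pos":[0.074,-0.317,0],"twist":0}]'; python3 go.py "(.5955,-.019,.39)"
```

```text
clock: 26.65
tcp_pos: [0.5155, -0.3355, 0.3964]
eef_rot: [0.003, 1.0, -0.011, 0.003]
force: [1.0, -0.3, -3.9]
width: 0.0275
t 26.65 p [ 0.5155 -0.3355  0.3964] yaw -1.21 F [ 1.  -0.3 -3.9] w 0.0275 tilt 0.51
(.5955,-.019,.39) d [ 0.0732 -0.3181  0.005 ] twist -0.01
clock: 27.15
tcp_pos: [0.5765, -0.0907, 0.3904]
eef_rot: [0.0, 1.0, -0.011, -0.0]
force: [1.1, 0.3, -4.4]
width: 0.0276
t 27.15 p [ 0.5765 -0.0907  0.3904] yaw -1.24 F [ 1.1  0.3 -4.4] w 0.0276 tilt 0.05
(.5955,-.019,.39) d [ 0.0174 -0.0721  0.0004] twist -0.04
```

```bash
python3 -m creep '[{"gripper":0.1,"delta_pos":[0.017,-0.072,0],"twist":0},{"gripper":0.1,"delta_pos":[0.017,-0.072,0],"twist":0},{"gripper":0.1,"delta_pos":[0.017,-0.072,0],"twist":0},{"gripper":0.1,"delta_pos":[0.017,-0.072,0.03],"twist":0},{"gripper":0.1,"delta_pos":[0.017,-0.072,0.05],"twist":0}]'; python3 go.py "(.5955,-.019,.31)"
python3 -m creep '[{"gripper":0.1,"delta_pos":[0,0,0.01],"twist":0},{"gripper":0.1,"delta_pos":[0,0,0.015],"twist":0},{"gripper":0.1,"delta_pos":[0,0,0.018],"twist":0},{"gripper":0.1,"delta_pos":[0,0,0.018],"twist":0}]'; python3 go.py "(.5955,-.019,.305)"
python3 - <<'E'
from h import *
from workcell import read_camera
s=read_camera("side");a=cv2.resize(s["image"][110:230,200:330],None,fx=5,fy=5,interpolation=2)
cv2.imwrite("pics/m1.png",a[:,:,::-1])
E
```

```text
clock: 27.65
tcp_pos: [0.5946, -0.0214, 0.3393]
eef_rot: [0.001, 1.0, -0.01, -0.001]
force: [-0.4, 0.0, -4.2]
width: 0.0279
t 27.65 p [ 0.5946 -0.0214  0.3393] yaw -1.2 F [-0.4  0.  -4.2] w 0.0279 tilt 0.13
(.5955,-.019,.31) d [ 0.0009 -0.0025  0.0293] twist 0.0
clock: 28.05
tcp_pos: [0.5955, -0.0212, 0.3232]
eef_rot: [0.0, 1.0, -0.011, 0.0]
force: [-0.9, 0.7, -4.9]
width: 0.0273
t 28.05 p [ 0.5955 -0.0212  0.3232] yaw -1.24 F [-0.9  0.7 -4.9] w 0.0273 tilt 0.06
(.5955,-.019,.305) d [-0.     -0.0022  0.0182] twist -0.04
```

View pics/m1.png

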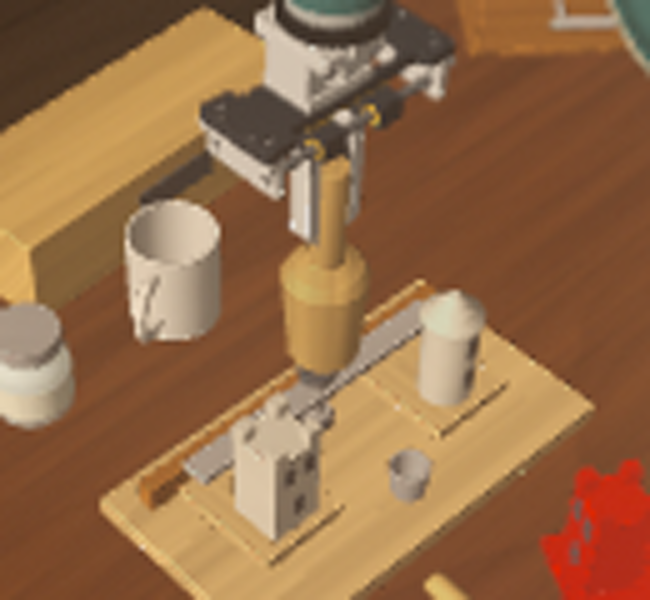

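The mallet hangs upright with its head just above the pin (about (320,375)), and both towers still stand square. I'll press down slowly.

```bash
python3 -m creep '[{"gripper":0.1,"delta_pos":[0,-0.002,0.008],"twist":0},{"gripper":0.1,"delta_pos":[0,-0.002,0.015],"twist":0},{"gripper":0.1,"delta_pos":[0,-0.002,0.02],"twist":0},{"gripper":0.1,"delta_pos":[0,-0.002,0.024],"twist":0},{"gripper":0.1,"delta_pos":[0,-0.002,0.026],"twist":0}]' 60; python3 go.py
python3 -m creep '[{"gripper":0.1,"delta_pos":[0,0,0.003],"twist":0},{"gripper":0.1,"delta_pos":[0,0,0.006],"twist":0},{"gripper":0.1,"delta_pos":[0,0,0.008],"twist":0},{"gripper":0.1,"delta_pos":[0,0,0.008],"twist":0}]'; python3 go.py
```

```text
clock: 28.6
tcp_pos: [0.5953, -0.0187, 0.2976]
eef_rot: [0.0, 1.0, -0.01, 0.001]
force: [-1.7, 0.6, 4.7]
width: 0.0276
t 28.6 p [ 0.5953 -0.0187  0.2976] yaw -1.2 F [-1.7  0.6  4.7] w 0.0276 tilt 0.07
clock: 29.0
tcp_pos: [0.5953, -0.0188, 0.2886]
eef_rot: [0.0, 1.0, -0.011, 0.0]
force: [-1.2, 0.6, 3.0]
width: 0.0278
t 29.0 p [ 0.5953 -0.0188  0.2886] yaw -1.21 F [-1.2  0.6  3. ] w 0.0278 tilt 0.01
```

```bash
python3 -m creep '[{"gripper":0.1,"delta_pos":[0,0,0.002],"twist":0},{"gripper":0.1,"delta_pos":[0,0,0.004],"twist":0},{"gripper":0.1,"delta_pos":[0,0,0.005],"twist":0},{"gripper":0.1,"delta_pos":[0,0,0.005],"twist":0}]' 60; python3 go.py
python3 -m creep '[{"gripper":0.1,"delta_pos":[0,0,0.002],"twist":0},{"gripper":0.1,"delta_pos":[0,0,0.003],"twist":0},{"gripper":0.1,"delta_pos":[0,0,0.003],"twist":0}]'; python3 go.py
```

```text
clock: 29.4
tcp_pos: [0.5953, -0.0188, 0.2836]
eef_rot: [-0.0, 1.0, -0.011, 0.0]
force: [-0.4, 0.5, 4.7]
width: 0.0275
t 29.4 p [ 0.5953 -0.0188  0.2836] yaw -1.21 F [-0.4  0.5  4.7] w 0.0275 tilt 0.01
clock: 29.7
tcp_pos: [0.5956, -0.0187, 0.2827]
eef_rot: [0.0, 1.0, -0.011, 0.001]
force: [-1.6, 1.4, 12.0]
width: 0.0272
t 29.7 p [ 0.5956 -0.0187  0.2827] yaw -1.2 F [-1.6  1.4 12. ] w 0.0272 tilt 0.15
```

```bash
python3 -m creep '[{"gripper":0.1,"delta_pos":[0,0,0.003],"twist":0},{"gripper":0.1,"delta_pos":[0,0,0.003],"twist":0},{"gripper":0.1,"delta_pos":[0,0,0.003],"twist":0}]'; python3 go.py
python3 -m creep '[{"gripper":0.1,"delta_pos":[0,0,0.003],"twist":0},{"gripper":0.1,"delta_pos":[0,0,0.003],"twist":0},{"gripper":0.1,"delta_pos":[0,0,0.003],"twist":0}]'; python3 go.py
```

```text
clock: 30.0
tcp_pos: [0.5962, -0.0188, 0.2826]
eef_rot: [0.0, 1.0, -0.01, 0.003]
force: [-5.0, 1.5, 22.4]
width: 0.0272
t 30.0 p [ 0.5962 -0.0188  0.2826] yaw -1.2 F [-5.   1.5 22.4] w 0.0272 tilt 0.39
clock: 30.3
tcp_pos: [0.5975, -0.019, 0.2824]
eef_rot: [0.001, 1.0, -0.01, 0.006]
force: [-5.1, 1.0, 33.0]
width: 0.0279
t 30.3 p [ 0.5975 -0.019   0.2824] yaw -1.2 F [-5.1  1.  33. ] w 0.0279 tilt 0.71
```

The strap is home: it stalled at 33 N at the expected height. I'll lift the mallet and carry it back to its spot.

```bash
python3 -m creep '[{"gripper":0.1,"delta_pos":[0,0,-0.012],"twist":0},{"gripper":0.1,"delta_pos":[0,0,-0.03],"twist":0},{"gripper":0.1,"delta_pos":[0,0,-0.07],"twist":0},{"gripper":0.1,"delta_pos":[0,0,-0.11],"twist":0},{"gripper":0.1,"delta_pos":[0,0,-0.125],"twist":0}]'; python3 go.py "(.515,-.335,.39)"
python3 -m creep '[{"gripper":0.1,"delta_pos":[-0.074,0.318,0],"twist":0},{"gripper":0.1,"delta_pos":[-0.074,0.318,0],"twist":0},{"gripper":0.1,"delta_pos":[-0.074,0.318,0],"twist":0},{"gripper":0.1,"delta_pos":[-0.074,0.318,0],"twist":0},{"gripper":0.1,"delta_pos":[-0.074,0.318,0],"twist":0}]'; python3 go.py "(.515,-.335,.39)"
```

```text
clock: 30.8
tcp_pos: [0.5965, -0.0191, 0.4019]
eef_rot: [0.001, 1.0, -0.011, 0.002]
force: [-0.1, 0.1, -4.7]
width: 0.028
t 30.8 p [ 0.5965 -0.0191  0.4019] yaw -1.21 F [-0.1  0.1 -4.7] w 0.028 tilt 0.26
(.515,-.335,.39) d [-0.0748  0.3175  0.0119] twist -0.01
clock: 31.3
tcp_pos: [0.5327, -0.2629, 0.3973]
eef_rot: [-0.001, 1.0, -0.01, -0.001]
force: [0.8, -0.6, -4.4]
width: 0.0275
t 31.3 p [ 0.5327 -0.2629  0.3973] yaw -1.19 F [ 0.8 -0.6 -4.4] w 0.0275 tilt 0.18
(.515,-.335,.39) d [-0.0162  0.0725  0.0072] twist 0.01
```

```bash
python3 -m creep '[{"gripper":0.1,"delta_pos":[-0.016,0.072,0],"twist":0},{"gripper":0.1,"delta_pos":[-0.016,0.072,0.01],"twist":0},{"gripper":0.1,"delta_pos":[-0.016,0.072,0.06],"twist":0},{"gripper":0.1,"delta_pos":[-0.016,0.072,0.11],"twist":0},{"gripper":0.1,"delta_pos":[-0.016,0.072,0.15],"twist":0}]'
python3 -m creep '[{"gripper":0.1,"delta_pos":[0,0,0.01],"twist":0},{"gripper":0.1,"delta_pos":[0,0,0.016],"twist":0},{"gripper":0.1,"delta_pos":[0,0,0.016],"twist":0},{"gripper":0.1,"delta_pos":[0,0,0.016],"twist":0}]'; python3 go.py "(.515,-.335,.221)"
```

```text
clock: 31.8
tcp_pos: [0.5143, -0.3323, 0.2446]
eef_rot: [-0.002, 1.0, -0.011, -0.002]
force: [0.8, -0.4, -4.2]
width: 0.0275
clock: 32.2
tcp_pos: [0.5171, -0.3335, 0.2358]
eef_rot: [0.001, 1.0, -0.01, 0.002]
force: [0.6, -0.0, -4.3]
width: 0.0275
t 32.2 p [ 0.5171 -0.3335  0.2358] yaw -1.19 F [ 0.6 -0.  -4.3] w 0.0275 tilt 0.25
(.515,-.335,.221) d [-0.0021  0.0015  0.0148] twist 0.01
```

```bash
python3 -m creep '[{"gripper":0.1,"delta_pos":[0,0,0.005],"twist":0},{"gripper":0.1,"delta_pos":[0,0,0.01],"twist":0},{"gripper":0.1,"delta_pos":[0,0,0.013],"twist":0},{"gripper":0.1,"delta_pos":[0,0,0.014],"twist":0},{"gripper":0.1,"delta_pos":[0,0,0.014],"twist":0}]'; python3 go.py "(.515,-.335,.221)"
python3 -m creep '[{"gripper":0.1,"delta_pos":[0,0,0.001],"twist":0},{"gripper":0.1,"delta_pos":[0,0,0.001],"twist":0}]'; python3 go.py
```

```text
clock: 32.7
tcp_pos: [0.5161, -0.3327, 0.2208]
eef_rot: [0.0, 1.0, -0.011, 0.001]
force: [-2.1, 1.0, 3.4]
width: 0.0278
t 32.7 p [ 0.5161 -0.3327  0.2208] yaw -1.21 F [-2.1  1.   3.4] w 0.0278 tilt 0.07
(.515,-.335,.221) d [-0.001   0.0023 -0.0002] twist -0.01
clock: 32.9
tcp_pos: [0.5162, -0.3328, 0.2208]
eef_rot: [0.001, 1.0, -0.011, 0.001]
force: [-2.0, 2.9, 7.6]
width: 0.0278
t 32.9 p [ 0.5162 -0.3328  0.2208] yaw -1.21 F [-2.   2.9  7.6] w 0.0278 tilt 0.12
```

The mallet is on the bench. I'll release, rise and inspect.

```bash
python3 -m creep '[{"gripper":0.4,"delta_pos":[0,0,0],"twist":0},{"gripper":0.6,"delta_pos":[0,0,0],"twist":0},{"gripper":0.8,"delta_pos":[0,0,0],"twist":0},{"gripper":0.8,"delta_pos":[0,0,0],"twist":0},{"gripper":0.8,"delta_pos":[0,0,-0.02],"twist":0}]'; python3 go.py
python3 -m creep '[{"gripper":0.9,"delta_pos":[0,0,-0.04],"twist":0},{"gripper":0.9,"delta_pos":[0,0,-0.09],"twist":0},{"gripper":0.9,"delta_pos":[-0.05,0.02,-0.12],"twist":0},{"gripper":0.9,"delta_pos":[-0.1,0.04,-0.12],"twist":0},{"gripper":0.9,"delta_pos":[-0.15,0.08,-0.12],"twist":0}]'; python3 go.py
python3 -m creep '[{"gripper":0.9,"delta_pos":[-0.05,0.03,0],"twist":0},{"gripper":0.9,"delta_pos":[-0.1,0.06,0],"twist":0},{"gripper":0.9,"delta_pos":[-0.1,0.06,0],"twist":0}]'
python3 towers.py t2; python3 prof.py t2|grep side
python3 - <<'E'
from h import *
c,s=pickle.load(open("t2.pkl","rb"))
a=cv2.resize(c["image"][95:255,200:420],None,fx=3,fy=3,interpolation=2);b=cv2.resize(s["image"][110:240,195:359],None,fx=4,fy=4,interpolation=2)[:,:]
o=np.vstack([a[:,:656][190:],b[:,:656][200:510]]);cv2.imwrite("pics/f.png",o[:600,:,::-1])
E
```

```text
clock: 33.4
tcp_pos: [0.5148, -0.3318, 0.236]
eef_rot: [-0.002, 1.0, -0.011, -0.003]
force: [-0.7, 0.2, -0.6]
width: 0.0641
t 33.4 p [ 0.5148 -0.3318  0.236 ] yaw -1.21 F [-0.7  0.2 -0.6] w 0.0641 tilt 0.37
clock: 33.9
tcp_pos: [0.3862, -0.3935, 0.36]
eef_rot: [0.001, 1.0, -0.009, 0.001]
force: [1.2, -2.2, -1.0]
width: 0.0846
t 33.9 p [ 0.3862 -0.3935  0.36  ] yaw -1.07 F [ 1.2 -2.2 -1. ] w 0.0846 tilt 0.18
clock: 34.2
tcp_pos: [0.2823, -0.4535, 0.3582]
eef_rot: [0.001, 1.0, -0.013, -0.001]
force: [0.4, 0.3, 0.3]
width: 0.0845
sq [0.5433 0.0745] [0.0466 0.0514] 89.5 [0.5173899 0.0513167] [0.5688693  0.09801286]
rd [ 0.5398 -0.1102] [0.0513 0.0515] 88.6 [ 0.51411676 -0.13597424] [ 0.5656362  -0.08425917]
sq foot [185 185 185 184 184 184 183 183 183 183 183 183 184 184 185 185 185 185
 184 182 179 176 171 165 159]
rd foot [180 181 182 183 184 185 186 186 185 183 181 179 176 174 172 171 172 173
 174 175 175 175 174 173 172]
side sq all (np.float64(-41.49), np.float32(99.0), np.float32(154.0)) +y half (np.float64(-41.94), np.float32(97.0), np.float32(155.0)) -y half (np.float64(-41.05), np.float32(102.0), np.float32(157.0))
side rd all (np.float64(-41.58), np.float32(101.0), np.float32(155.0)) +y half (np.float64(-41.92), np.float32(101.0), np.float32(155.0)) -y half (np.float64(-41.46), np.float32(104.0), np.float32(156.0))
board front side sq (np.float64(-113.53), np.float32(82.0), np.float32(96.0))
board front side rd (np.float64(-113.52), np.float32(86.0), np.float32(99.0))
```

View pics/f.png

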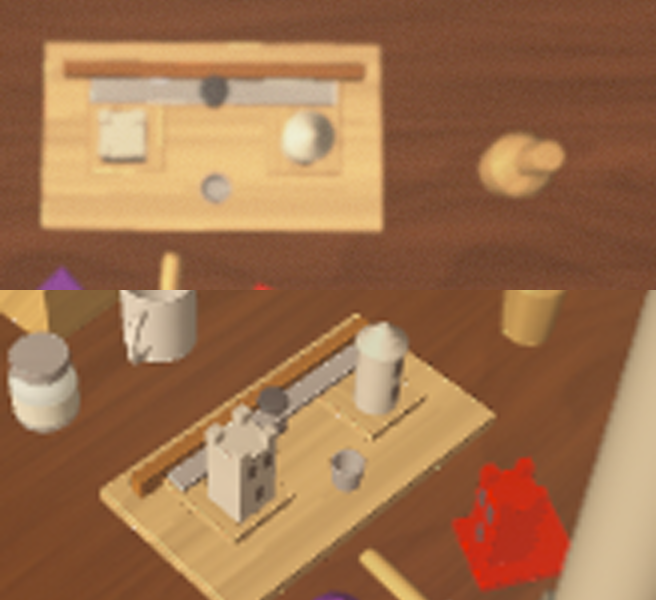

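The strap now lies on both feet, with the pin low at (270,400) in the side view. Both towers are unmoved, the mallet stands upright on the bench and the bystanders are undisturbed, so I'm handing in.

```bash
python3 -m creep '[{"gripper":0.9,"delta_pos":[0,0,0],"twist":0},{"gripper":0.9,"delta_pos":[0,0,0],"twist":0}]'; python3 -c "
from workcell import workorder;print(workorder.finish_job())"
```

```text
clock: 34.5
tcp_pos: [0.2871, -0.4511, 0.3581]
eef_rot: [-0.0, 1.0, -0.01, 0.0]
force: [-0.6, 0.1, -0.6]
width: 0.0844
the job is handed in; nothing more can be done
None
```

I swapped the towers, knocked the strap down onto both feet with the mallet, stood the mallet back on the bench and handed in at about 34.5 s; no verdict was reported. The round tower went to the mat first, the square tower to the left place, then the round tower to the right place. Each was pushed to the stop in 1–2 mm steps, at no more than about 10 N on the stop.

**Last checks:**
- **Snugness:** both foot front edges read X ≈ -41.5 mm in the side view, where -40 is fully snug. That is a possible 1.5 mm gap, within the roughly 2 mm calibration error and the 3 mm limit. The edges were square to about 0.02 rad and unchanged after the pin was driven.
- **Strap:** the pin stalled at 33 N about where 22 mm of travel was expected. The pictures show the strap lying on both feet.
- **Mallet and bystanders:** the mallet stands upright on the bench near where it began. The jar, mug and pot looked undisturbed. The last picture did not cover the glue, tape and screwdriver, and the arm did not go near them.

**Disagreements:**
- **Round tower position:** the top-view roof position came out 2–3 mm off the expected place, in both x and y. The arm's y reading and the foot edge fitted the place, so I put the difference down to camera bias.
- **Round tower grip:** the jaws stopped at 50 mm, not the 46 mm shaft width, so it was probably held near the eaves. It carried level.

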